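Set a sine plate to 30 degrees on a gauge block stack

TASK

Set the sine plate to 30 degrees for checking the chisel bevels: swing its top plate up and back until it stays open by itself, stand the two gauge blocks that together make the right height one centred on the other on the base, where the plate's front roller will come down on the middle of them, then lower the plate by its knob until the roller rests on the stack. Never let the plate drop, leave the other two blocks standing where they are, and let go of everything at the end.

Things in the scene. Friction and masses are not known exactly. Their poses are not given: they have to be found in the camera images.
- sine_base: Fixed steel base of the sine plate, 165 x 90 mm, flange 112 mm wide; its flat ground top is 30 mm above the bench. Origin on the bench below the middle of the hinge axis (40 mm high, at the end far from the robot); y along the hinge axis, z up, -x along the base to its front end at x = -140 mm. Hinge cheeks reach 48 mm high.
- sine_plate (a joint): Opening angle of the top plate (about 0.8 kg, 146 x 90 x 20 mm): 0 = flat, front roller on the base top; 1.66 = thrown back on its stop. The hinge is free: let go below about 1.3 the plate falls shut; above about 1.45 it leans back gently to the stop and stays. At an angle A the gap between front roller and base top is 120 mm x sin A.
- knob (a point): Centre of the black ball knob, 27 mm diameter, on a 10 mm stud at the middle of the plate's front edge, to lift and lower it by. In the plate's frame it is 170 mm from the hinge axis and 14 mm above it (flat plate: 54 mm above the bench). Pinched from its two sides, along the base's y, with the hand pointing down, it turns between the fingers as the plate swings.
- roller (a point): Centre of the front roller (20 mm diameter, 86 mm long) under the plate's front end, 120 mm from the hinge axis; level with that axis when the plate is flat. At an angle A it is 120 mm x cos A in front of the hinge axis.
- mat: Thin black rubber mat, 170 x 170 x 3 mm, fixed, on which the four gauge blocks stand, about 70 mm apart in a square; origin at the centre of its underside.
- block_20: Square steel gauge block, 24 x 24 mm and 20 mm high, standing upright on the mat, with a small dark bore in its top; origin at the centre of its underside, z up, x and y square to its sides; 0.09 kg.
- block_30: Square steel gauge block, 24 x 24 mm and 30 mm high, standing upright on the mat, with a small dark bore in its top; origin at the centre of its underside, z up, x and y square to its sides; 0.13 kg.
- block_40: Square steel gauge block, 24 x 24 mm and 40 mm high, standing upright on the mat, with a small dark bore in its top; origin at the centre of its underside, z up, x and y square to its sides; 0.18 kg.
- block_55: Square steel gauge block, 24 x 24 mm and 55 mm high, standing upright on the mat, with a small dark bore in its top; origin at the centre of its underside, z up, x and y square to its sides; 0.24 kg.

How it is judged:
By the outcome, as a careful person would: the job done as asked, in the order asked, and still so for the second after the job is handed in, with the robot touching nothing.
It also fails if it takes over 72 s, if anything falls off the work surface, if the arm or the gripper's body presses on something with over 40 N, if the wrist force passes 120 N, or if a joint passes its speed limit or range.

ROBOT

A 6-joint arm with a two-finger parallel gripper is mounted at the origin on a cart in front of the work surface, level with it; the furniture and walls round the work are solid. World frame = base frame: x ahead of the robot, y to its left, z up, the work surface at z = 0. Lengths are in m, angles in rad, forces in N, time in s.
With the tool pointing down it reaches from about 0.3 to 0.775 m from the base axis. Payload 14.6 kg.
Tool frame: the origin (TCP) lies on the front face of the gripper's body, between the roots of the fingers; the fingertips stand 97 mm ahead of it and the grasp point (between the pads) lies 78 mm ahead of it; z points along the fingers, x is the direction in which the jaws open and shut, and the axes are right-handed (so a half turn about z gives the same grasp; the last joint's range is limited). The gripper opens to 94 mm and grips with 3 to 60 N. Pads are 16 mm wide; open, the fingers measure 119 mm over their backs; the gripper's body (75 mm by 177 mm) begins 78 mm behind the grasp point.
Start: joints at [1.089, 0.3, 1.521, -0, 1.321, -0.067], TCP at [0.222, 0.503, 0.303] pointing down, gripper open.
Joint ranges: [-3.03, 3.03], [-0.79, 2.21], [0.23, 2.52], [-1.04, 4.18], [0, 3.07], [-2.55, 2.55]. Speed limits (rad/s): [2.22, 2.22, 2.57, 3.14, 3.14, 3.14].

INTERFACE

Orientations are given as [roll, pitch, yaw] about the fixed x, y, z axes, in that order (R = Rz(yaw) Ry(pitch) Rx(roll)).
In Python, from station import sensors, camera, ctrl gives the robot as it stands.
- The arm moves only by the tool move_arm, never from a script. Its argument "rows" is text: rows parted by semicolons, each of 6 numbers parted by spaces: the shift along the tool's x, y, z in mm, then the turn, a rotation vector about the tool's x, y, z in rad. In form: x y z wx wy wz; .... A call has 1 to 20 rows; each row shifts and turns the pose as measured when the row begins, along the tool's axes as they then stand; what a row does not reach is not made up. A row lasts 1/8 s, in which the tool goes at most 62.5 mm and 10.7 degrees, less where a joint would pass 70% of its speed; a pose out of reach is approached as far as the arm can. A call with a gripper value outside its range is refused whole. "grip" is the opening, from -1 (shut) to 1 (fully open), set as the call begins (left out, the last holds). The fingers move at their own pace and stop on an object; "newtons" is the grip in N (left out, the last holds). Time passes only in rows, so rows that do not move let the fingers close. It gives the time, the measured TCP pose, the force and the opening at its end, in the units of the state.
- sensors.get_obs(): the state, without advancing time (a new reading comes with each control period).
- camera(name): name is "scene" or "side" or "wrist"; returns a dict with "color" (480x640x3 uint8, blue, green, red), "z_map" (480x640 float32, m along the optical axis (not along the pixel's ray), 0 where there is no reading), "mtx" (3x3 intrinsics, pixels), "distortion" ([k1, k2, p1, p2, k3] as OpenCV has them; the pictures are not rectified), "position" and "attitude" of the camera in the world; the wrist camera has in their place "hand_eye" (4x4, takes a point from camera to tool coordinates, whose origin is the TCP and whose axes are the tool frame's). Camera axes: x right, y down, z forward; pixel columns grow to the right and rows downward; lengths in m; the calibration is good to about 2 mm. A picture is of the moment at which its call begins: read the wrist's pose just before it.
- ctrl.hand_in(): hands the job in, once; it reports no verdict.
The state is a dict: "time_s": time; "qpos": joint angles; "joint_vel": joint speeds; "tau": joint torques, N m; "ee_pos": TCP position; "eef_rot": TCP orientation; "force": force on the tool from outside, world axes, zero at the start; "moment": the same for the moment, N m; "grip_width": finger opening in m.
Only numpy, scipy, OpenCV 4.12 (cv2) and the standard library are available. Lean on these libraries where they do the work, as an engineer would, in place of code of your own. Each camera call takes 0.05 s, during which the arm holds its last target.

## Working session

There is one attempt and no reset: what is moved stays moved. The work goes in short steps, Python scripts to look and compute and a tool call to move; the robot and the scene stay as the last step left them, time stands still between calls to the robot, and variables do not carry over. Pictures are saved under pics/ and viewed, and the job is handed in when it is done.

Besides the shell and the picture viewer there is one more tool, called after "Request:" in YAML: its name, and indented under it one key for each argument. move_arm: Moves the arm, as the interface text tells. Its arguments: {"type":"object","properties":{"rows":{"type":"string"},"grip":{"type":"number"},"newtons":{"type":"number"}},"required":["rows"]}

```bash
mkdir -p pics; ls; python3 - <<'E'
from station import sensors,camera,ctrl
import cv2,numpy as np
o=sensors.get_obs();print(o)
for n in ["scene","side","wrist"]:
    c=camera(n);cv2.imwrite(f"pics/{n}0.png",c["color"])
    np.savez(f"{n}0.npz",**c)
    print(n,{k:v for k,v in c.items() if k not in("color","z_map")})
E
```

```text
pics
{'time_s': 0.0, 'qpos': array([ 1.08939634e+00,  3.00483889e-01,  1.52156032e+00,  7.33908265e-07,
        1.32067514e+00, -6.66294690e-02]), 'joint_vel': array([-0.00088543,  0.00044927,  0.00123467, -0.00041159,  0.00206265,
        0.00017407]), 'tau': array([ 1.91953179e-03, -5.31814027e+01, -3.52734232e+01,  7.09295855e-02,
        2.43754615e-02, -9.26822872e-05]), 'ee_pos': array([0.22159201, 0.50323402, 0.30208803]), 'eef_rot': array([-3.14151693e+00,  1.12415464e-03,  1.15602567e+00]), 'force': array([-0.23076936, -0.94668235, -0.03379264]), 'moment': array([-0.03171068, -0.00890937, -0.02015978]), 'grip_width': 0.09411636738312805}
scene {'mtx': array([[517.3012075 ,   0.        , 319.21249853],
       [  0.        , 517.3012075 , 238.39654629],
       [  0.        ,   0.        ,   1.        ]]), 'distortion': array([0.03079791, 0.        , 0.        , 0.        , 0.        ]), 'position': array([-0.05159158, -0.66446944,  0.45620932]), 'attitude': array([-1.94485349,  0.01840677, -0.68739458])}
side {'mtx': array([[459.76241408,   0.        , 316.4107542 ],
       [ 
[... 217 characters left out ...]
5256767, 0.46865119]), 'attitude': array([-2.09056974e+00,  1.09651621e-03, -2.76314166e+00])}
wrist {'mtx': array([[385.37699893,   0.        , 314.97537193],
       [  0.        , 385.37699893, 242.31535932],
       [  0.        ,   0.        ,   1.        ]]), 'distortion': array([0.01326098, 0.        , 0.        , 0.        , 0.        ]), 'hand_eye': array([[ 9.99999078e-01, -1.02581426e-03, -8.90250276e-04,
        -1.93966311e-04],
       [ 1.21618800e-03,  9.68085946e-01,  2.50615486e-01,
        -7.27416336e-02],
       [ 6.04753841e-04, -2.50616338e-01,  9.68086301e-01,
        -8.25939845e-02],
       [ 0.00000000e+00,  0.00000000e+00,  0.00000000e+00,
         1.00000000e+00]])}
```

View pics/scene0.png

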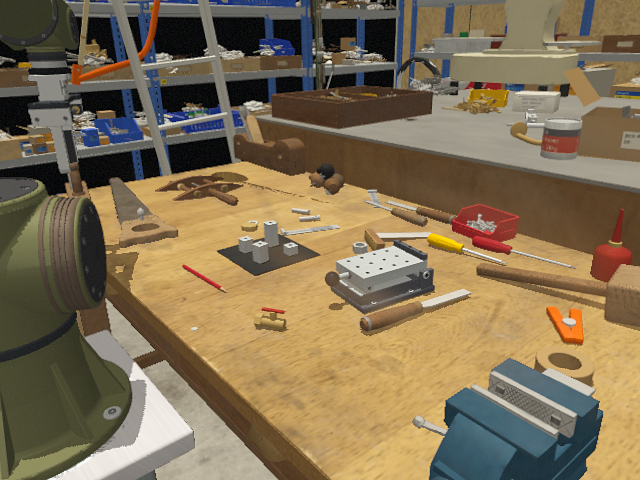

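View pics/side0.png

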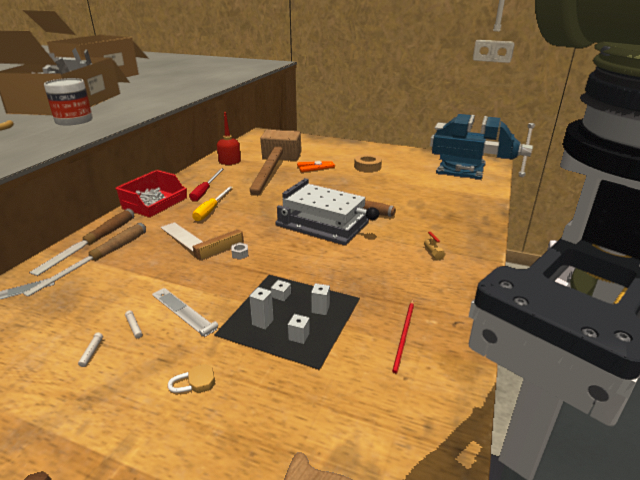

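View pics/wrist0.png

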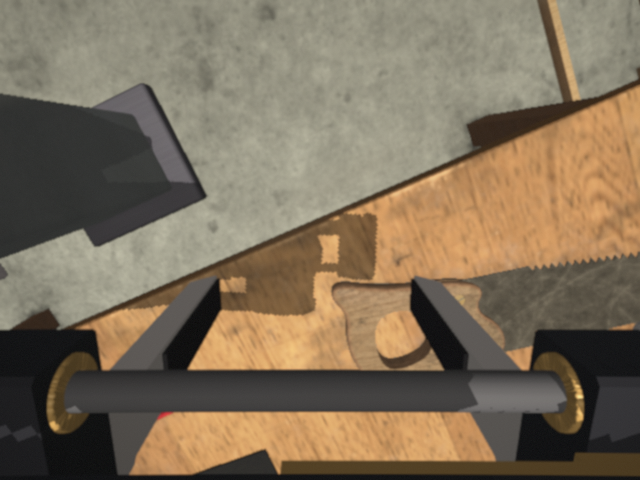

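The scene and side views show the sine plate at about (380,272) in scene and (325,205) in side. The mat with its four blocks is at about (268,250) in scene and (290,315) in side. I need 120·sin30° = 60 mm, so blocks 20 and 40. Next I'll build point clouds.

```bash
cat > h.py <<'E'
import numpy as np,cv2
from scipy.spatial.transform import Rotation as R
def cloud(c,T=None):
    z=c["z_map"];h,w=z.shape
    u,v=np.meshgrid(np.arange(w),np.arange(h))
    p=cv2.undistortPoints(np.stack([u,v],-1).reshape(-1,1,2).astype(np.float64),c["mtx"],c["distortion"]).reshape(h,w,2)
    P=np.dstack([p[...,0]*z,p[...,1]*z,z])
    if T is None: T=cam(c)
    W=P@T[:3,:3].T+T[:3,3]
    W[z<=0]=np.nan
    return W
def cam(c,obs=None):
    T=np.eye(4)
    if "position" in c:
        T[:3,:3]=R.from_euler("xyz",c["attitude"]).as_matrix();T[:3,3]=c["position"]
    else:
        T[:3,:3]=R.from_euler("xyz",obs["eef_rot"]).as_matrix();T[:3,3]=obs["ee_pos"];T=T@c["hand_eye"]
    return T
def topmap(Ws,cols,x0,x1,y0,y1,s=0.001):
    W=np.concatenate([w.reshape(-1,3) for w in Ws]);C=np.concatenate([c.reshape(-1,3) for c in cols])
    m=np.isfinite(W[:,0])&(W[:,0]>x0)&(W[:,0]<x1)&(W[:,1]>y0)&(W[:,1]<y1)
    W=W[m];C=C[m];o=np.argsort(W[:,2]);W=W[o];C=C[o]
    # image: row = from x1 down (x up), col = y1 left
    im=np.zeros((int((x1-x0)/s)+1,int((y1-y0)/s)+1,3),np.uint8);H=np.full(im.shape[:2],np.nan)
    r=((x1-W[:,0])/s).astype(int);q=((y1-W[:,1])/s).astype(int)
    im[r,q]=C;H[r,q]=W[:,2]
    return im,H
E
python3 - <<'E'
from h import *
for n in["scene","side"]:
    c=dict(np.load(f"{n}0.npz"));W=cloud(c)
    for p in ([(268,250),(240,190),(270,225),(245,240),(260,246),(290,245),(380,262),(334,280),(200,275)] if n=="scene" else [(290,350),(261,292),(282,286),(320,288),(299,321),(325,205),(372,213)]):
        print(n,p,W[p[1],p[0]].round(4))
    im,H=topmap([W],[c["color"]],0.2,0.8,-0.35,0.4)
    cv2.imwrite(f"pics/top_{n}.png",im)
E
```

```text
scene (268, 250) [0.5437 0.2582 0.0018]
scene (240, 190) [ 0.7622  0.7405 -0.0013]
scene (270, 225) [0.5579 0.2658 0.057 ]
scene (245, 240) [0.4963 0.2764 0.0336]
scene (260, 246) [0.4896 0.2045 0.0428]
scene (290, 245) [0.5682 0.2055 0.0234]
scene (380, 262) [ 0.5843 -0.0555  0.0642]
scene (334, 280) [ 0.4816 -0.0443  0.0565]
scene (200, 275) [0.3607 0.2338 0.0054]
side (290, 350) [0.5052 0.3193 0.0032]
side (261, 292) [0.5696 0.2771 0.0575]
side (282, 286) [0.5691 0.2094 0.0223]
side (320, 288) [nan nan nan]
side (299, 321) [0.5035 0.29   0.0334]
side (325, 205) [ 0.5795 -0.0146  0.0644]
side (372, 213) [ 0.4844 -0.0193  0.0623]
```

```bash
python3 - <<'E'
import cv2
for n in["scene","side"]:
    im=cv2.imread(f"pics/{n}0.png")
    c=im[200:320,210:450] if n=="scene" else im[170:380,200:420]
    k=3
    cv2.imwrite(f"pics/z_{n}.png",cv2.resize(c,None,fx=k if n=="scene" else 2.8,fy=k if n=="scene" else 2.8,interpolation=cv2.INTER_CUBIC))
E
```

```text
(no output)
```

View pics/z_scene.png

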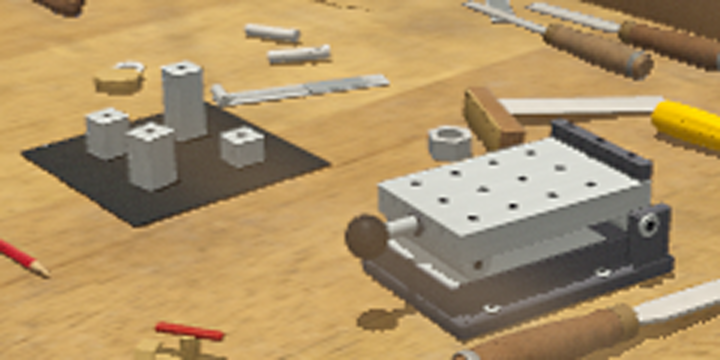

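View pics/z_side.png

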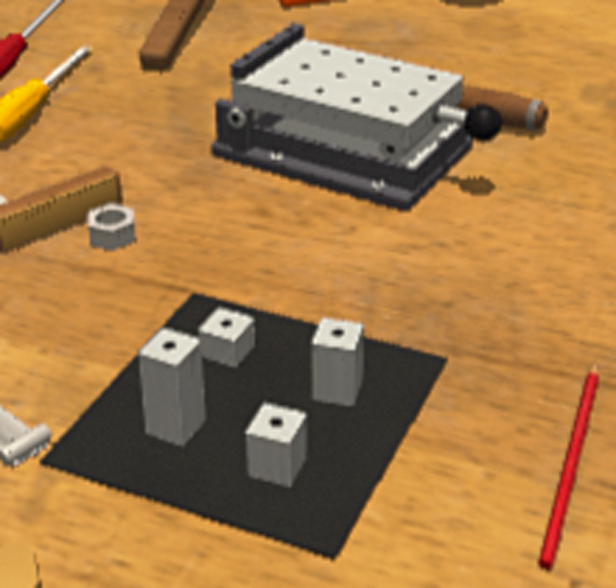

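View pics/top_side.png

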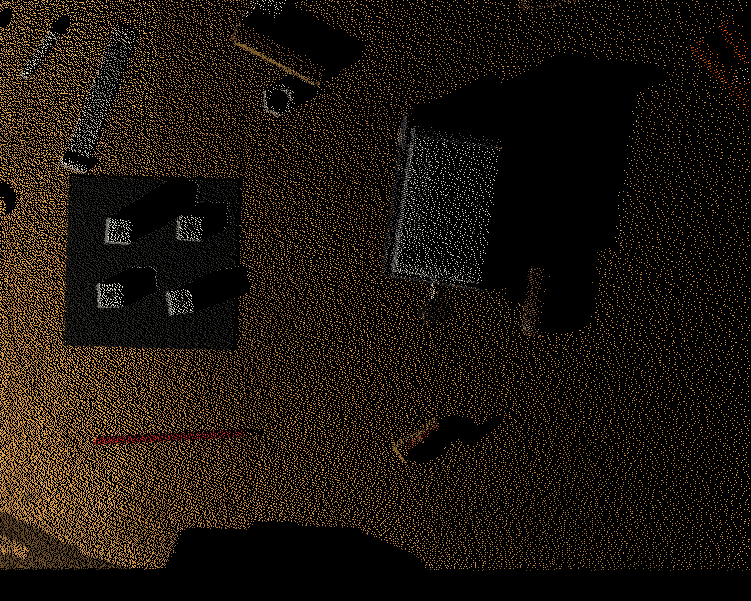

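Top heights including the 3 mm mat come out at 57.5, 43, 33.5 and 23 mm. So block_40 is at about (0.49,0.20) and block_20 at about (0.57,0.207). Now I'll fit the poses properly.

```bash
python3 - <<'E'
from h import *
from scipy.optimize import minimize
def fit(P,w,h):
    # min area rect
    r=cv2.minAreaRect((P[:,:2]*1000).astype(np.float32));return r
for n in["scene","side"]:
    c=dict(np.load(f"{n}0.npz"));W=cloud(c).reshape(-1,3);W=W[np.isfinite(W[:,0])]
    for nm,(x,y),zt in[("20",(.57,.207),.023),("40",(.49,.203),.043),("30",(.50,.285),.033),("55",(.565,.275),.058)]:
        m=(abs(W[:,0]-x)<.03)&(abs(W[:,1]-y)<.03)&(abs(W[:,2]-zt)<.003);P=W[m]
        print(n,nm,len(P),fit(P,24,24),np.median(P[:,2]))
    m=(W[:,0]>.45)&(W[:,0]<.70)&(W[:,1]>-.2)&(W[:,1]<.1)&(abs(W[:,2]-.065)<.0025);P=W[m]
    # keep plate
    print(n,"plate",len(P),fit(P,0,0),np.median(P[:,2]))
    m=(W[:,0]>.40)&(W[:,0]<.75)&(W[:,1]>-.22)&(W[:,1]<.12)&(W[:,2]>0.006);im,H=topmap([W[m]],[np.repeat((W[m][:,2:]*3500).clip(0,255),3,1).astype(np.uint8)],.42,.72,-.2,.1,.001)
    cv2.imwrite(f"pics/h_{n}.png",cv2.resize(im,None,fx=2,fy=2,interpolation=0))
    # knob sphere fit
    k=(W[:,0]>.44)&(W[:,0]<.515)&(W[:,1]>-.07)&(W[:,1]<.0)&(W[:,2]>.035)&(W[:,2]<.072)
    Q=W[k]
    np.save(f"k_{n}.npy",Q)
    print(Q.min(0),Q.max(0),len(Q))
E
```

```text
scene 20 56 ((570.6031494140625, 206.88868713378906), (28.509944915771484, 24.853309631347656), 84.68231201171875) 0.022372125752884886
scene 40 61 ((497.1863708496094, 217.48411560058594), (25.8914794921875, 27.00788688659668), 5.521340370178223) 0.04238637462635997
scene 30 56 ((504.97747802734375, 289.09674072265625), (25.673961639404297, 27.29448890686035), 4.9070634841918945) 0.03229616808039043
scene 55 53 ((567.6303100585938, 278.0746154785156), (25.4431095123291, 25.252643585205078), 87.25697326660156) 0.0569929169708257
scene plate 1376 ((570.65283203125, -47.47871780395508), (92.65888977050781, 188.7578582763672), 81.80120849609375) 0.06347300065294897
[ 0.47233061 -0.04809591  0.03971256] [ 0.51495098 -0.02596831  0.0672083 ] 219
side 20 155 ((571.743408203125, 210.26217651367188), (25.772327423095703, 25.16046905517578), 84.49122619628906) 0.0227259227362705
side 40 168 ((498.3349609375, 219.65420532226562), (23.71056365966797, 25.501544952392578), 7.202754020690918) 0.04272734032464104
side 30 211 ((504.6007080078125, 289.6532897949219), (23.77081871032715, 26.627779006958008), 1.5007847547531128) 0.03279873997450955
side 55 196 ((567.7516479492188, 281.8881530761719), (26.770275115966797, 25.351469039916992), 81.99937438964844) 0.0577882315593074
side plate 1331 ((571.4707641601562, -43.14557647705078), (93.10172271728516, 188.01031494140625), 80.85590362548828) 0.06376975964595794
[ 0.47426185 -0.03882329  0.04486795] [ 0.51435063 -0.01578866  0.06753732] 183
```

View pics/h_side.png

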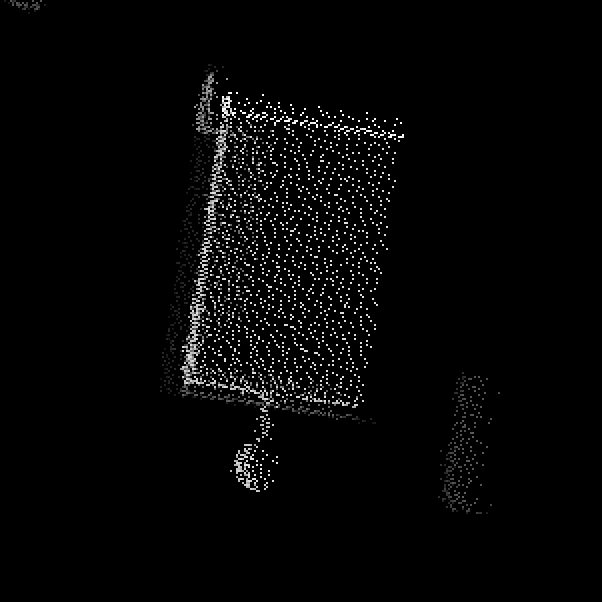

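View pics/h_scene.png

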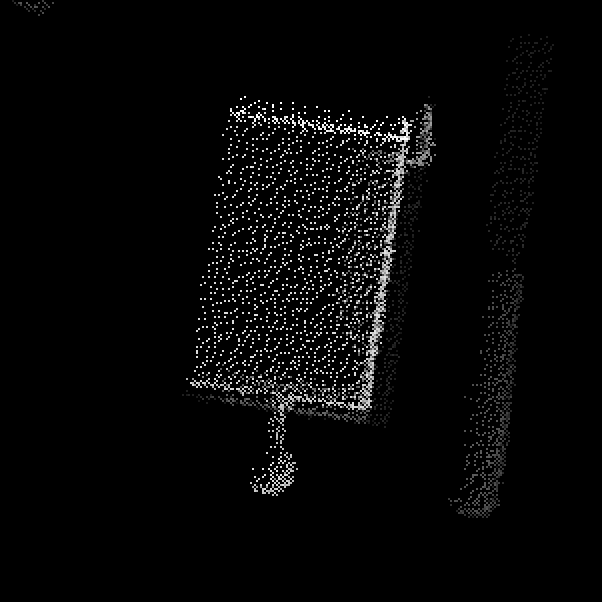

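```bash
cat > mv.py <<'E'
from h import *
from station import sensors,camera,ctrl
import sys
def plan(pos,yaw,o=None):
    o=o or sensors.get_obs()
    R0=R.from_euler("xyz",o["eef_rot"]);R1=R.from_euler("xyz",[np.pi,0,yaw])
    d=R0.inv().apply(np.array(pos)-o["ee_pos"])*1000; w=(R0.inv()*R1).as_rotvec()
    print("pos",o["ee_pos"].round(4),"rpy",o["eef_rot"].round(4),"F",o["force"].round(1),"grip",round(o["grip_width"]*1000,1),"t",round(o["time_s"],2))
    print("shift mm",d.round(1),"rot",w.round(4))
if __name__=="__main__":
    a=[float(v) for v in sys.argv[1:]]
    plan(a[:3],a[3])
E
python3 mv.py 0.535 0.25 0.30 1.5
python3 - <<'E'
from h import *
from scipy.optimize import least_squares
for n in["scene","side"]:
    Q=np.load(f"k_{n}.npy");Q=Q[Q[:,0]<.494]
    f=lambda c:np.linalg.norm(Q-c,axis=1)-.0135
    r=least_squares(f,[.48,-.03,.054],loss="soft_l1",f_scale=.001);print(n,r.x,len(Q),np.abs(r.fun).mean())
E
```

```text
pos [0.2216 0.5033 0.3022] rpy [-3.1415e+00  9.0000e-04  1.1560e+00] F [-0.3 -0.2 -0.5] grip 94.2 t 0.15
shift mm [-105.5  388.9    2.3] rot [-2.00e-04  9.00e-04 -3.44e-01]
scene [ 0.48680953 -0.03293714  0.05328988] 173 0.0008349967361558754
side [ 0.48760146 -0.0321633   0.05389769] 128 0.0009006245716981724
```

Request:
move_arm:
  rows: "-7 25 0 0 0 0; -15 55 0 0 0 0; -15 55 0 0 0 0; -15 55 0 0 0 0; -15 55 0 0 0 0; -15 55 0 0 0 0; -13 48 0 0 0 0; -10 40 0 0 0 0; 0 0 0 0 0 -0.17; 0 0 0 0 0 -0.17; 0 0 0 0 0 0"
  grip: -0.04
  newtons: 20

```text
time_s: 1.52
ee_pos: [0.544, 0.2414, 0.299]
eef_rot: [-3.137, 0.004, 1.505]
force: [0.3, -0.5, -0.2]
grip_width: 0.0451
```

```bash
cat > look.py <<'E'
from mv import *
def look(tag):
    o=sensors.get_obs();c=camera("wrist");cv2.imwrite(f"pics/w_{tag}.png",c["color"])
    W=cloud(c,cam(c,o));np.savez(f"w_{tag}.npz",W=W,col=c["color"],T=cam(c,o),mtx=c["mtx"],dist=c["distortion"]);return o,c,W
if __name__=="__main__":
    o,c,W=look(sys.argv[1]);print(o["ee_pos"],o["eef_rot"],o["time_s"])
E
python3 look.py mat; python3 - <<'E'
from h import *
d=np.load("w_mat.npz");W=d["W"].reshape(-1,3);W=W[np.isfinite(W[:,0])]
for nm,(x,y),zt in[("20",(.571,.208),.023),("40",(.498,.218),.043),("30",(.505,.289),.033),("55",(.568,.280),.058)]:
    m=(abs(W[:,0]-x)<.025)&(abs(W[:,1]-y)<.025)&(abs(W[:,2]-zt)<.004);P=W[m]
    print(nm,len(P),cv2.minAreaRect((P[:,:2]*1000).astype(np.float32)),np.median(P[:,2]),((P.min(0)+P.max(0))/2))
E
```

```text
[0.54400028 0.24144493 0.29895607] [-3.13700689  0.00360664  1.50451222] 1.525
20 621 ((570.6018676757812, 208.153564453125), (23.444108963012695, 23.803281784057617), 85.288818359375) 0.023474826284986205 [0.57051236 0.20803616 0.02241125]
40 772 ((497.630859375, 217.88002014160156), (23.895288467407227, 23.911527633666992), 7.961083889007568) 0.043542201237264544 [0.49742644 0.21800653 0.04264139]
30 762 ((504.2821960449219, 288.11016845703125), (24.131467819213867, 24.87229347229004), 1.5107163190841675) 0.03350944495104402 [0.50420782 0.28815664 0.03238047]
55 756 ((567.8931274414062, 279.4737243652344), (24.142446517944336, 23.991622924804688), 85.3580551147461) 0.0584506678875204 [0.56769011 0.27965356 0.05731227]
```

View pics/w_mat.png

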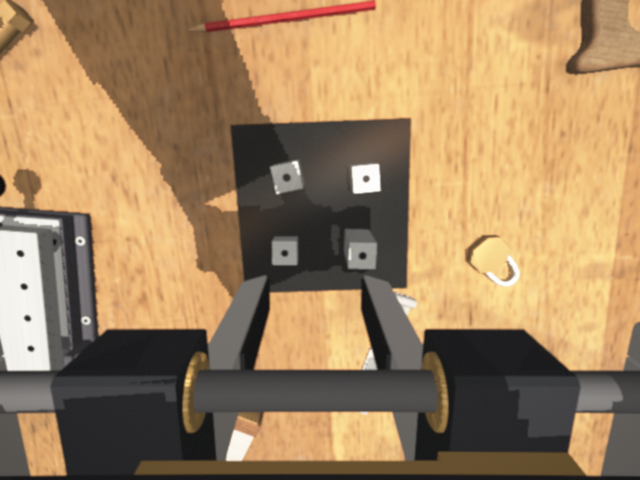

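The wrist view shows the four blocks: 40 at (287,177), 30 at (366,178), 20 at (285,251) and 55 at (362,254). The fitted sizes match. Next I'll look at the sine plate from above.

```bash
python3 mv.py 0.54 -0.04 0.30 1.43
```

```text
pos [0.5439 0.2415 0.299 ] rpy [-3.137   0.0036  1.5022] F [-0.4  0.5  0.1] grip 45.5 t 1.57
shift mm [-2.811e+02  1.540e+01 -1.000e-01] rot [-0.0044  0.0038  0.0722]
```

Request:
move_arm:
  rows: "-25 1 0 0 0 0; -55 3 0 0 0 0.02; -55 3 0 0 0 0.02; -55 3 0 0 0 0.02; -50 3 0 0 0 0.01; -35 2 0 -0.004 0.004 0; -5 0 0 0 0 0; 0 0 0 0 0 0"

```text
time_s: 2.58
ee_pos: [0.526, -0.044, 0.2997]
eef_rot: [3.142, -0.0, 1.402]
force: [0.2, -0.4, -0.4]
grip_width: 0.0452
```

```bash
python3 look.py plate
```

```text
[ 0.52597321 -0.04396655  0.29973796] [ 3.14156558e+00 -1.17533238e-04  1.40192488e+00] 2.575
```

View pics/w_plate.png

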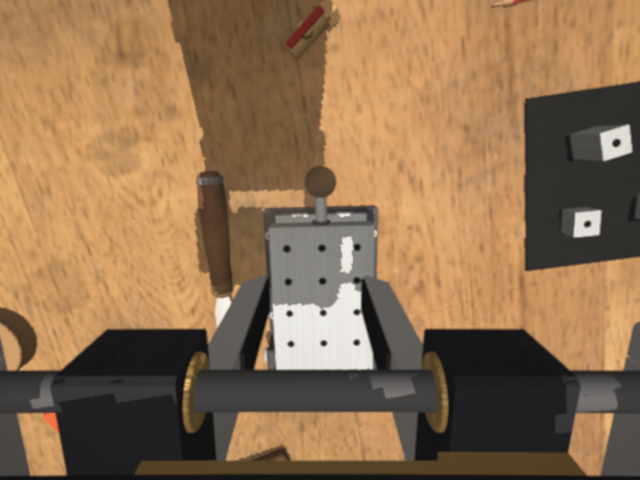

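The wrist view shows the knob at (320,182) and the plate below it, nearly aligned with the tool. Next I'll fit the knob, plate edges and yaw.

```bash
cat > fitp.py <<'E'
from h import *
from scipy.optimize import least_squares
d=np.load("w_plate.npz");W3=d["W"];W=W3.reshape(-1,3);W=W[np.isfinite(W[:,0])]
m=(W[:,0]>.46)&(W[:,0]<.52)&(W[:,1]>-.06)&(W[:,1]<0)&(W[:,2]>.045)&(W[:,2]<.075);Q=W[m]
Q=Q[np.linalg.norm(Q[:,:2]-[.487,-.033],axis=1)<.0125]
r=least_squares(lambda c:np.linalg.norm(Q-c,axis=1)-.0135,[.487,-.033,.054],loss="soft_l1",f_scale=.001);print("knob",r.x,len(Q),abs(r.fun).mean())
k=r.x
P=W[(abs(W[:,2]-.064)<.004)&(W[:,0]>.5)&(W[:,0]<.6)&(abs(W[:,1]+.05)<.07)]
print("z",np.median(P[:,2]),cv2.minAreaRect((P[:,:2]*1000).astype(np.float32)))
# edges: optimise yaw,c: extents along v per u bin
best=None
for yaw in np.arange(-.25,0,.001):
    ex=np.array([np.cos(yaw),np.sin(yaw)]);ey=np.array([-ex[1],ex[0]])
    u=(P[:,:2]-k[:2])@ex;v=(P[:,:2]-k[:2])@ey
    lo=[];hi=[]
    for b in np.arange(.03,.075,.003):
        s=(u>=b)&(u<b+.003)
        if s.sum()>5: lo.append(v[s].min());hi.append(v[s].max())
    q=np.std(lo)+np.std(hi)
    if best is None or q<best[0]: best=(q,yaw,np.median(lo),np.median(hi),np.percentile(u,1))
print(best)
# front edge of base, plate
yaw=best[1];ex=np.array([np.cos(yaw),np.sin(yaw)]);ey=np.array([-ex[1],ex[0]])
u=(W[:,:2]-k[:2])@ex;v=(W[:,:2]-k[:2])@ey
for b in np.arange(.0,.05,.002):
    s=(u>=b)&(u<b+.002)&(abs(v)>.015)&(abs(v)<.035);print(round(b,3),np.median(W[s][:,2]).round(4) if s.any() else None)
E
python3 fitp.py
```

```text
knob [ 0.48642506 -0.03367454  0.05448339] 699 0.0004219302499495487
z 0.06453134659496529 ((552.8018188476562, -43.54198455810547), (90.2085189819336, 106.67263793945312), 81.74478149414062)
(np.float64(0.014476412889555148), np.float64(-0.06399999999999983), np.float64(-0.04908144130854918), np.float64(0.03956205556879375), np.float64(0.03374611569280265))
0.0 0.0002
0.002 0.3164
0.004 0.3198
0.006 0.3213
0.008 0.3174
0.01 0.3177
0.012 0.3225
0.014 0.3239
0.016 0.324
0.018 0.325
0.02 0.3245
0.022 0.3245
0.024 0.3257
0.026 0.2677
0.028 0.2647
0.03 0.277
0.032 0.2598
0.034 0.2567
0.036 0.2627
0.038 0.2598
0.04 0.2871
0.042 0.2855
0.044 0.2858
0.046 0.2858
0.048 0.0658
```

```bash
python3 mv.py 0.4864 -0.0337 0.17 1.425
```

```text
pos [ 0.526  -0.0437  0.2997] rpy [-3.1416e+00 -1.0000e-04  1.4027e+00] F [ 0.2  0.1 -0.1] grip 45.5 t 2.62
shift mm [  3.2 -40.7 129.7] rot [-0.     -0.0001 -0.0223]
```

Request:
move_arm:
  rows: "1 -14 20 0 0 -0.011; 1 -14 40 0 0 -0.011; 1 -13 40 0 0 0; 0 0 28 0 0 0; 0 0 0 0 0 0"

```text
time_s: 3.25
ee_pos: [0.4857, -0.0279, 0.1689]
eef_rot: [3.14, -0.001, 1.428]
force: [-0.3, -0.1, 0.4]
grip_width: 0.0452
```

```bash
python3 mv.py 0.4864 -0.0337 0.132 1.425
```

```text
pos [ 0.4857 -0.0279  0.1689] rpy [ 3.1400e+00 -5.0000e-04  1.4285e+00] F [-0.3 -0.1  0.4] grip 45.2 t 3.25
shift mm [-5.7  1.5 36.9] rot [ 0.0015 -0.0005  0.0035]
```

Request:
move_arm:
  rows: "-5.7 1.5 0 0.001 0 0.003; 0 0 18 0 0 0; 0 0 18 0 0 0; 0 0 0 0 0 0"

```text
time_s: 3.75
ee_pos: [0.4894, -0.0336, 0.1373]
eef_rot: [3.134, -0.001, 1.426]
force: [0.7, 0.2, -0.1]
grip_width: 0.0452
```

```bash
python3 mv.py 0.4864 -0.0337 0.132 1.425; python3 look.py knob
```

```text
pos [ 0.4894 -0.0336  0.1373] rpy [ 3.1336e+00 -6.0000e-04  1.4257e+00] F [ 0.7  0.2 -0.1] grip 45.2 t 3.75
shift mm [-0.5 -3.   5.2] rot [ 0.008  -0.0006  0.0007]
[ 0.48935447 -0.03364253  0.13725526] [ 3.13358221e+00 -5.56918502e-04  1.42574219e+00] 3.75
```

View pics/w_knob.png

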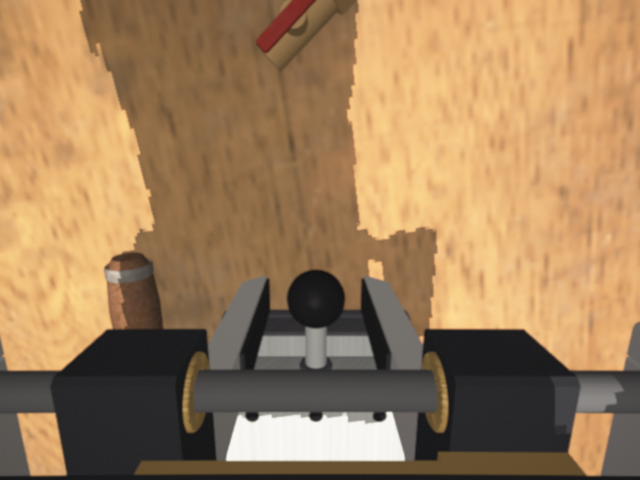

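The knob at (316,298) sits midway between the fingers. I'll settle the last few mm, then close gently.

Request:
move_arm:
  rows: "-0.5 -3 5 0.008 0 0; 0 0 0 0 0 0"

```text
time_s: 4.05
ee_pos: [0.4872, -0.0339, 0.1345]
eef_rot: [3.138, -0.001, 1.426]
force: [-0.4, 0.3, 0.1]
grip_width: 0.0452
```

Request:
move_arm:
  rows: "0 0 0 0 0 0; 0 0 0 0 0 0; 0 0 0 0 0 0; 0 0 0 0 0 0"
  grip: -0.7
  newtons: 10

```text
time_s: 4.55
ee_pos: [0.4875, -0.0332, 0.1352]
eef_rot: [3.137, -0.002, 1.426]
force: [1.0, -1.2, -1.9]
grip_width: 0.0262
```

```bash
python3 mv.py 0.4864 -0.0337 0.132 1.425
```

```text
pos [ 0.4875 -0.0332  0.1352] rpy [ 3.1371e+00 -1.8000e-03  1.4257e+00] F [ 1.  -1.2 -1.9] grip 26.2 t 4.55
shift mm [-0.7 -1.1  3.2] rot [ 0.0044 -0.0018  0.0007]
```

```bash
cat > arc.py <<'E'
from mv import *
# usage: arc.py phi_end n ; hinge given
HX=np.array([.6546,-.0584]);yaw=-.146;r=.1706
ex=np.array([np.cos(yaw),np.sin(yaw)]);ey=np.array([-ex[1],ex[0]])
def now(o):
    g=o["ee_pos"]+R.from_euler("xyz",o["eef_rot"]).apply([0,0,.078])
    d=g[:2]-HX; return d@ex,d@ey,g[2]-.04
if __name__=="__main__":
    o=sensors.get_obs();u,v,z=now(o);phi=np.arctan2(z,-u)
    print("u,v,z",round(u*1e3,1),round(v*1e3,1),round(z*1e3,1),"phi",round(phi,3),"A",round(phi-.082,3),"rad",round(np.hypot(u,z)*1e3,1),"F",o["force"].round(1),"rpy",o["eef_rot"].round(4),"grip",round(o["grip_width"]*1e3,1),"t",o["time_s"])
    e=float(sys.argv[1]);n=int(sys.argv[2]);ph=np.linspace(phi,e,n+1)
    y=-r*np.cos(ph)*1e3;zz=r*np.sin(ph)*1e3
    print("; ".join(f"0 {a:.1f} {-b:.1f} 0 0 0" for a,b in zip(np.diff(y),np.diff(zz))))
E
python3 arc.py 1.0 10
```

```text
u,v,z -168.6 0.8 17.2 phi 0.102 A 0.02 rad 169.5 F [ 1.  -1.2 -1.9] rpy [ 3.1371e+00 -1.8000e-03  1.4257e+00] grip 26.2 t 4.55
0 2.2 -15.2 0 0 0; 0 3.6 -14.9 0 0 0; 0 4.9 -14.5 0 0 0; 0 6.2 -14.0 0 0 0; 0 7.4 -13.4 0 0 0; 0 8.6 -12.7 0 0 0; 0 9.7 -11.9 0 0 0; 0 10.7 -10.9 0 0 0; 0 11.7 -9.9 0 0 0; 0 12.5 -8.8 0 0 0
```

Request:
move_arm:
  rows: "0 0 0 0 0 0; 0 0 0 0 0 0"
  newtons: 25

```text
time_s: 4.8
ee_pos: [0.4875, -0.0332, 0.1352]
eef_rot: [3.137, -0.002, 1.426]
force: [0.5, 1.2, -1.2]
grip_width: 0.0257
```

Request:
move_arm:
  rows: "0 1 -8 0 0 0; 0 2.5 -12 0 0 0; 0 3.5 -14 0 0 0; 0 5 -14 0 0 0; 0 6 -13 0 0 0"

```text
time_s: 5.42
ee_pos: [0.5059, -0.0359, 0.2001]
eef_rot: [3.138, -0.002, 1.425]
force: [3.5, 0.8, -5.6]
grip_width: 0.0255
```

```bash
python3 arc.py 1.1 8
```

```text
u,v,z -150.1 0.7 82.1 phi 0.5 A 0.418 rad 171.1 F [ 3.5  0.8 -5.6] rpy [ 3.1382e+00 -2.1000e-03  1.4254e+00] grip 25.5 t 5.425
0 6.5 -11.0 0 0 0; 0 7.4 -10.5 0 0 0; 0 8.1 -9.9 0 0 0; 0 8.8 -9.2 0 0 0; 0 9.5 -8.6 0 0 0; 0 10.1 -7.8 0 0 0; 0 10.7 -7.0 0 0 0; 0 11.2 -6.2 0 0 0
```

Tracking well and the forces are small. I'll continue along the arc.

Request:
move_arm:
  rows: "0 7 -11 0 0 0; 0 7.4 -10.5 0 0 0; 0 8.1 -9.9 0 0 0; 0 8.8 -9.2 0 0 0; 0 9.5 -8.6 0 0 0; 0 10.1 -7.8 0 0 0; 0 10.7 -7 0 0 0; 0 11 -6 0 0 0"

```text
time_s: 6.42
ee_pos: [0.5823, -0.0472, 0.2752]
eef_rot: [3.139, -0.002, 1.426]
force: [1.8, 1.3, -6.2]
grip_width: 0.0258
```

```bash
python3 arc.py 1.68 9
```

```text
u,v,z -72.9 0.8 157.2 phi 1.137 A 1.055 rad 173.3 F [ 1.8  1.3 -6.2] rpy [ 3.1386e+00 -2.4000e-03  1.4255e+00] grip 25.8 t 6.425
0 9.5 -4.0 0 0 0; 0 9.7 -3.5 0 0 0; 0 9.9 -2.9 0 0 0; 0 10.0 -2.3 0 0 0; 0 10.2 -1.7 0 0 0; 0 10.2 -1.0 0 0 0; 0 10.3 -0.4 0 0 0; 0 10.3 0.2 0 0 0; 0 10.3 0.8 0 0 0
```

Request:
move_arm:
  rows: "0 9.5 -3.5 0 0 0; 0 9.7 -3 0 0 0; 0 9.9 -2.5 0 0 0; 0 10 -2 0 0 0; 0 10.2 -1.5 0 0 0; 0 10.2 -0.7 0 0 0; 0 10.3 0 0 0 0; 0 10.3 0.6 0 0 0; 0 10 1 0 0 0; 0 0 0 0 0 0"

```text
time_s: 7.68
ee_pos: [0.6789, -0.0614, 0.2914]
eef_rot: [3.131, -0.002, 1.425]
force: [0.3, 1.1, 1.4]
grip_width: 0.0255
```

```bash
python3 arc.py 1.70 3;python3 - <<'E'
from station import camera
import cv2,numpy as np
a=[camera(n)["color"] for n in("scene","side")]
cv2.imwrite("pics/up1.png",np.hstack([a[0][120:400,150:530],a[1][60:340,180:560]]))
E
```

```text
u,v,z 25.3 0.8 173.4 phi 1.716 A 1.634 rad 175.2 F [0.3 1.1 1.4] rpy [ 3.1314e+00 -2.4000e-03  1.4255e+00] grip 25.5 t 7.675
0 -0.9 -0.1 0 0 0; 0 -0.9 -0.1 0 0 0; 0 -0.9 -0.1 0 0 0
```

View pics/up1.png

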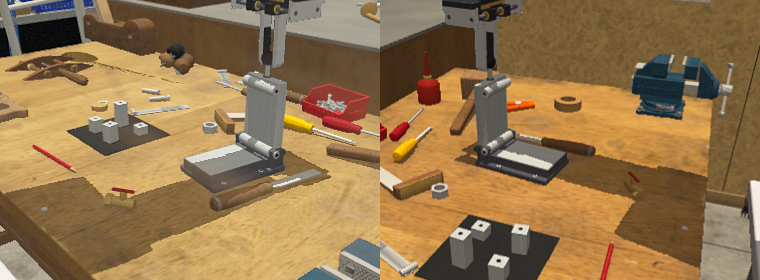

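The plate stands upright in both views at about A = 1.63, with the knob still held. I'll release it and rise.

Request:
move_arm:
  rows: "0 0 0 0 0 0; 0 0 0 0 0 0; 0 0 0 0 0 0; 0 0 -15 0 0 0; 0 0 -40 0 0 0; 0 -20 -15 0 0 0; 0 -40 0 0 0 0; 0 0 0 0 0 0"
  grip: -0.04

```text
time_s: 8.78
ee_pos: [0.6158, -0.0528, 0.3676]
eef_rot: [3.129, -0.001, 1.425]
force: [0.7, -0.7, 0.5]
grip_width: 0.0448
```

```bash
python3 mv.py 0.58 -0.05 0.35 1.425; python3 look.py open;python3 - <<'E'
from station import camera
import cv2,numpy as np
cs=[camera(n) for n in("scene","side")]
a=[c["color"] for c in cs]
for c,n in zip(cs,("scene","side")): np.savez(f"{n}1.npz",**c)
cv2.imwrite("pics/up2.png",np.hstack([a[0][120:400,150:530],a[1][60:340,180:560]]))
E
```

```text
pos [ 0.6158 -0.0528  0.3676] rpy [ 3.1294e+00 -1.3000e-03  1.4250e+00] F [ 0.7 -0.7  0.5] grip 44.8 t 8.78
shift mm [ -2.4 -36.1  17.1] rot [ 0.0122 -0.0013  0.    ]
[ 0.61582926 -0.0528371   0.36755023] [ 3.12937450e+00 -1.26263927e-03  1.42503114e+00] 8.775
```

View pics/up2.png

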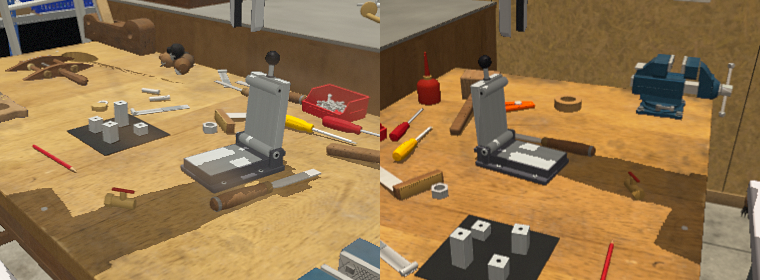

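View pics/w_open.png

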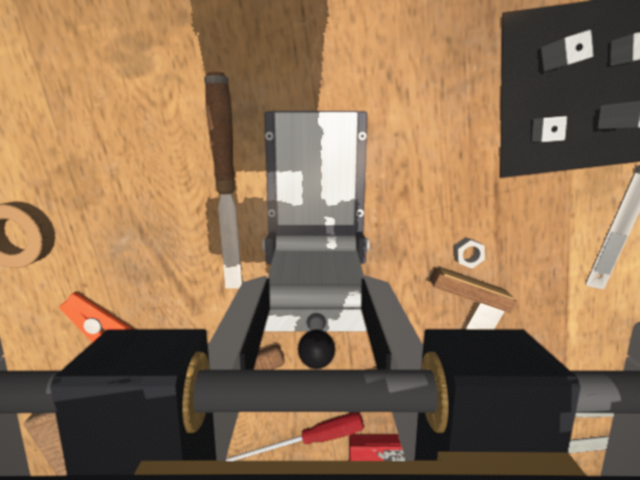

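The plate stays open by itself. The base's ground top is visible in the wrist view at (315,170), with its front edge at row 112 and the knob at (316,348). Now I'll fit the base frame for stack placement.

```bash
python3 - <<'E'
from h import *
d=np.load("w_open.npz");W=d["W"].reshape(-1,3);W=W[np.isfinite(W[:,0])]
HX=np.array([.6546,-.0584])
P=W[(abs(W[:,2]-.030)<.004)&(W[:,0]>.49)&(W[:,0]<.6)&(abs(W[:,1]+.05)<.08)]
r=cv2.minAreaRect((P[:,:2]*1000).astype(np.float32));print("base",r,np.median(P[:,2]),len(P))
box=cv2.boxPoints(r);print(box)
for yaw in (-.144,-.148,-.14):
    ex=np.array([np.cos(yaw),np.sin(yaw)]);ey=np.array([-ex[1],ex[0]])
    q=(P[:,:2]-HX);u=q@ex;v=q@ey
    print(yaw,"u",np.percentile(u,[0,.5,1,50]).round(4),"v",np.percentile(v,[0,.5,1,99,99.5,100]).round(4))
# hinge: flange low points z
K=W[(W[:,2]>.19)&(W[:,2]<.24)&(W[:,0]>.65)&(W[:,0]<.72)&(abs(W[:,1]+.06)<.03)]
from scipy.optimize import least_squares
K=K[np.linalg.norm(K[:,:2]-np.median(K[:,:2],0),axis=1)<.0125]
rr=least_squares(lambda c:np.linalg.norm(K-c,axis=1)-.0135,[.68,-.06,.208],loss="soft_l1",f_scale=.001);print("knob",rr.x,len(K),abs(rr.fun).mean())
E
```

```text
base ((561.6031494140625, -44.33522033691406), (91.17703247070312, 90.49591064453125), 81.59740447998047) 0.030764620244613156 7010
[[510.17914  -82.82239 ]
 [599.7037   -96.046364]
 [613.02716   -5.848053]
 [523.5026     7.375923]]
-0.144 u [-0.1394 -0.1392 -0.1391 -0.0992] v [-0.0451 -0.0444 -0.0439  0.0448  0.0455  0.0462]
-0.148 u [-0.1393 -0.1392 -0.1391 -0.0992] v [-0.0454 -0.0448 -0.0443  0.0444  0.045   0.0458]
-0.14 u [-0.1395 -0.1392 -0.139  -0.0992] v [-0.0449 -0.044  -0.0435  0.0452  0.0459  0.0467]
knob [ 0.68345967 -0.0625873   0.20846768] 1087 0.00045984967903177896
```

```bash
python3 mv.py 0.4976 0.2179 0.18 1.710
```

```text
pos [ 0.6178 -0.0533  0.3665] rpy [ 3.1296e+00 -1.3000e-03  1.4248e+00] F [-0.3 -0.2 -0.4] grip 45.0 t 8.93
shift mm [ 250.5 -160.6  184.9] rot [ 0.0121  0.0004 -0.2852]
```

Request:
move_arm:
  rows: "10 -18 0 0.006 0 0; 30 -42 5 0.006 0 0; 40 -32 25 0 0 0; 45 -24 35 0 0 0; 45 -16 35 0 0 0; 40 -14 35 0 0 0; 35 -12 25 0 0 0; 0 0 15 0 0 -0.14; 0 0 0 0 0 -0.14; 0 0 0 0 0 0"

```text
time_s: 10.18
ee_pos: [0.5018, 0.2215, 0.1843]
eef_rot: [3.141, -0.0, 1.71]
force: [0.1, -0.5, 0.2]
grip_width: 0.0452
```

```bash
python3 mv.py 0.4976 0.2179 0.15 1.710
```

```text
pos [0.5018 0.2215 0.1843] rpy [ 3.1414 -0.      1.7099] F [ 0.1 -0.5  0.2] grip 45.2 t 10.18
shift mm [-3.  -4.7 34.3] rot [ 0.0001 -0.     -0.0001]
```

Request:
move_arm:
  rows: "-3 -4.7 0 0 0 0; 0 0 20 0 0 0; 0 0 15 0 0 0; 0 0 0 0 0 0"

```text
time_s: 10.68
ee_pos: [0.4984, 0.2172, 0.149]
eef_rot: [3.14, -0.0, 1.7]
force: [0.3, 0.4, -0.4]
grip_width: 0.0451
```

```bash
python3 mv.py 0.4976 0.2179 0.106 1.710; python3 look.py b40a
```

```text
pos [0.4984 0.2172 0.149 ] rpy [ 3.1401e+00 -3.0000e-04  1.7000e+00] F [ 0.3  0.4 -0.4] grip 45.1 t 10.68
shift mm [ 0.8 -0.8 43. ] rot [ 0.0015 -0.0003 -0.01  ]
[0.49840717 0.2171982  0.14898129] [ 3.14009252e+00 -2.90138198e-04  1.70002736e+00] 10.675
```

View pics/w_b40a.png

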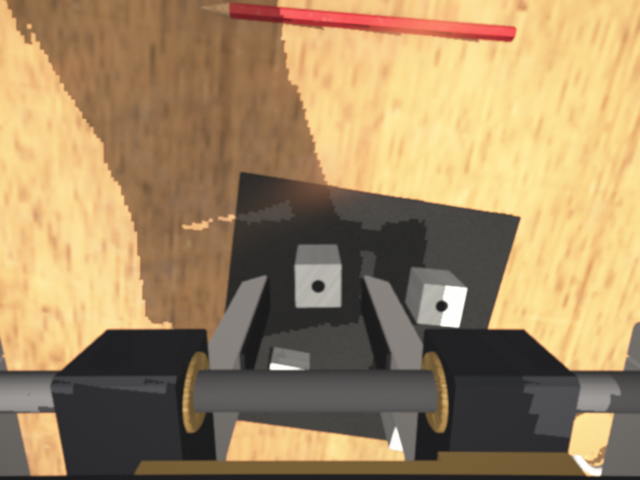

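Block 40 at (318,287) is centred between the fingers and aligned. I'll descend.

Request:
move_arm:
  rows: "0.8 -0.8 10 0.001 0 -0.01; 0 0 18 0 0 0; 0 0 13 0 0 0; 0 0 2 0 0 0; 0 0 0 0 0 0"

```text
time_s: 11.35
ee_pos: [0.498, 0.2181, 0.1042]
eef_rot: [3.14, -0.001, 1.71]
force: [0.4, 0.2, 0.7]
grip_width: 0.0454
```

```bash
python3 mv.py 0.4976 0.2179 0.106 1.710
```

```text
pos [0.498  0.2181 0.1042] rpy [ 3.1395e+00 -6.0000e-04  1.7102e+00] F [0.4 0.2 0.7] grip 45.4 t 11.35
shift mm [-0.2 -0.4 -1.8] rot [ 0.002  -0.0006  0.0002]
```

Request:
move_arm:
  rows: "0 0 0 0 0 0; 0 0 0 0 0 0; 0 0 0 0 0 0; 0 0 0 0 0 0"
  grip: -0.8
  newtons: 30

```text
time_s: 11.85
ee_pos: [0.4983, 0.2183, 0.105]
eef_rot: [3.138, -0.001, 1.71]
force: [0.2, 0.6, -2.1]
grip_width: 0.0239
```

```bash
python3 mv.py 0.498 0.2181 0.19 1.710
```

```text
pos [0.4983 0.2183 0.105 ] rpy [ 3.1383e+00 -9.0000e-04  1.7102e+00] F [ 0.2  0.6 -2.1] grip 23.9 t 11.85
shift mm [ -0.  -0. -85.] rot [ 0.0032 -0.0009  0.0002]
```

Request:
move_arm:
  rows: "0 0 -10 0 0 0; 0 0 -35 0 0 0; 0 0 -38 0 0 0; 0 0 -5 0 0 0.14; 0 0 0 0 0 0.14; 0 0 0 0 0 0"

```text
time_s: 12.6
ee_pos: [0.4979, 0.2181, 0.1993]
eef_rot: [3.137, -0.003, 1.424]
force: [0.0, 0.4, -2.2]
grip_width: 0.0237
```

```bash
python3 mv.py 0.5517 -0.043 0.18 1.425
```

```text
pos [0.4979 0.2181 0.1993] rpy [ 3.1371e+00 -2.6000e-03  1.4237e+00] F [ 0.   0.4 -2.2] grip 23.7 t 12.6
shift mm [-250.4   91.4   19.1] rot [ 0.0045 -0.0026 -0.0013]
```

Request:
move_arm:
  rows: "-20 8 0 0.004 -0.002 0; -45 16 0 0 0 0; -50 18 0 0 0 0; -50 18 0 0 0 0; -45 16 0 0 0 0; -30 12 0 0 0 0; -8 3 5 0 0 0; 0 0 0 0 0 0"

```text
time_s: 13.6
ee_pos: [0.5552, -0.0469, 0.1951]
eef_rot: [-3.142, -0.001, 1.453]
force: [-0.6, 0.4, -1.7]
grip_width: 0.0238
```

```bash
python3 mv.py 0.5517 -0.043 0.15 1.425
```

```text
pos [ 0.5552 -0.0469  0.1951] rpy [-3.1415e+00 -9.0000e-04  1.4535e+00] F [-0.6  0.4 -1.7] grip 23.8 t 13.6
shift mm [ 3.5 -3.9 45.1] rot [-0.0001 -0.0009  0.0285]
```

Request:
move_arm:
  rows: "3.4 -3.8 5 0 0 0.028; 0 0 20 0 0 0; 0 0 18 0 0 0; 0 0 0 0 0 0"

```text
time_s: 14.1
ee_pos: [0.5505, -0.0378, 0.1506]
eef_rot: [-3.141, -0.001, 1.428]
force: [0.1, -0.3, -1.4]
grip_width: 0.0236
```

```bash
python3 mv.py 0.5517 -0.043 0.132 1.425
```

```text
pos [ 0.5505 -0.0378  0.1506] rpy [-3.1408e+00 -1.4000e-03  1.4279e+00] F [ 0.1 -0.3 -1.4] grip 23.6 t 14.1
shift mm [-5.   2.  18.6] rot [-0.0008 -0.0014  0.0029]
```

Request:
move_arm:
  rows: "-5 2 4 0 0 0.003; 0 0 4 0 0 0; 0 0 0 0 0 0"

```text
time_s: 14.48
ee_pos: [0.5521, -0.0424, 0.1436]
eef_rot: [3.141, -0.001, 1.426]
force: [0.6, 0.4, -2.1]
grip_width: 0.0235
```

```bash
python3 mv.py 0.5517 -0.043 0.132 1.425
```

```text
pos [ 0.5521 -0.0424  0.1436] rpy [ 3.1405e+00 -1.4000e-03  1.4255e+00] F [ 0.6  0.4 -2.1] grip 23.5 t 14.47
shift mm [-0.7 -0.3 11.6] rot [ 0.0011 -0.0014  0.0005]
```

Request:
move_arm:
  rows: "-0.7 -0.4 4 0 0 0; 0 0 4 0 0 0; 0 0 0 0 0 0"

```text
time_s: 14.85
ee_pos: [0.5517, -0.0432, 0.1354]
eef_rot: [3.14, -0.001, 1.425]
force: [-0.8, -0.2, -1.7]
grip_width: 0.0239
```

```bash
python3 mv.py 0.5517 -0.043 0.132 1.425
```

```text
pos [ 0.5517 -0.0432  0.1354] rpy [ 3.1399e+00 -1.5000e-03  1.4252e+00] F [-0.8 -0.2 -1.7] grip 23.9 t 14.85
shift mm [ 0.2 -0.   3.4] rot [ 0.0017 -0.0015  0.0002]
```

Request:
move_arm:
  rows: "0 0 1.5 0.001 0 0; 0 0 1 0 0 0; 0 0 0.7 0 0 0; 0 0 0.5 0 0 0"

```text
time_s: 15.35
ee_pos: [0.5518, -0.0431, 0.1319]
eef_rot: [3.141, -0.001, 1.425]
force: [-4.1, 0.6, 6.7]
grip_width: 0.024
```

```bash
python3 mv.py 0.5517 -0.043 0.132 1.425
```

```text
pos [ 0.5518 -0.0431  0.1319] rpy [ 3.1407e+00 -1.4000e-03  1.4253e+00] F [-4.1  0.6  6.7] grip 24.0 t 15.35
shift mm [ 0.1 -0.1 -0.1] rot [ 0.0009 -0.0014  0.0003]
```

Contact reads about 8 N. Release and rise.

Request:
move_arm:
  rows: "0 0 -0.3 0 0 0; 0 0 0 0 0 0; 0 0 0 0 0 0; 0 0 -10 0 0 0; 0 0 -35 0 0 0; 0 0 -40 0 0 0; 0 0 -30 0 0 0; 0 0 0 0 0 0"
  grip: -0.04

```text
time_s: 16.35
ee_pos: [0.5517, -0.0433, 0.2536]
eef_rot: [3.138, -0.001, 1.425]
force: [0.1, -0.9, -0.9]
grip_width: 0.0452
```

```bash
python3 mv.py 0.5706 0.2081 0.2 1.489; python3 look.py s40; cat > fits.py <<'E'
from h import *
import sys
d=np.load(f"w_{sys.argv[1]}.npz");zt=float(sys.argv[2]);W=d["W"].reshape(-1,3);W=W[np.isfinite(W[:,0])]
P=W[(abs(W[:,2]-zt)<.004)&(abs(W[:,0]-.5517)<.025)&(abs(W[:,1]+.043)<.025)]
r=cv2.minAreaRect((P[:,:2]*1000).astype(np.float32));print(r,np.median(P[:,2]),len(P))
HX=np.array([.6546,-.0584]);yaw=-.146
ex=np.array([np.cos(yaw),np.sin(yaw)]);ey=np.array([-ex[1],ex[0]]);c=np.array(r[0])/1000-HX
print("in base frame mm",1e3*c@ex,1e3*c@ey)
E
python3 fits.py s40 .0705
```

```text
pos [ 0.5517 -0.0433  0.2536] rpy [ 3.1384e+00 -1.4000e-03  1.4253e+00] F [ 0.1 -0.9 -0.9] grip 45.2 t 16.35
shift mm [251.4 -17.9  53.9] rot [ 0.0033 -0.0013 -0.0638]
[ 0.55171162 -0.04331596  0.25361962] [ 3.13835044e+00 -1.44218907e-03  1.42525031e+00] 16.35
((550.4293823242188, -43.63697052001953), (23.859737396240234, 23.7977352142334), 81.78833770751953) 0.07046407812228533 1123
in base frame mm -105.21009104200247 -0.548971141403523
```

View pics/w_s40.png

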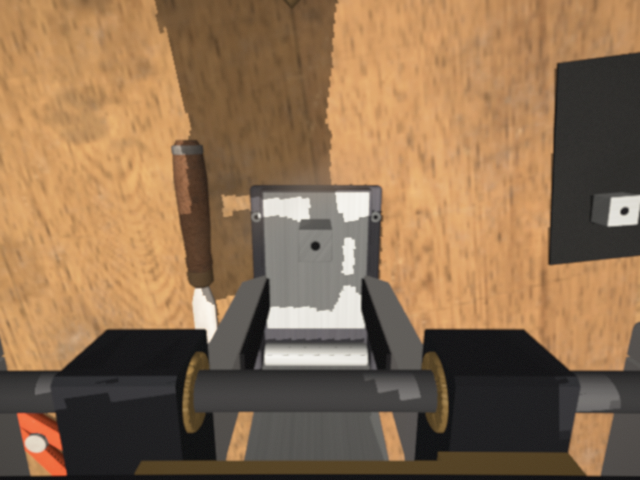

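```bash
python3 - <<'E'
from h import *
HX=np.array([.6546,-.0584]);yaw=-.146
ex=np.array([np.cos(yaw),np.sin(yaw)]);ey=np.array([-ex[1],ex[0]])
for t in("open","s40"):
    d=np.load(f"w_{t}.npz");W=d["W"].reshape(-1,3);W=W[np.isfinite(W[:,0])]
    P=W[(abs(W[:,2]-.030)<.004)&(W[:,0]>.49)&(W[:,0]<.6)&(abs(W[:,1]+.05)<.08)]
    q=P[:,:2]-HX;u=q@ex;v=q@ey;s=abs(v)<.035;s2=(u<-.08)&(u>-.135)
    print(t,np.percentile(u[s],[0,.2,.5,1]).round(4),np.percentile(v[s2],[0,.3,99.7,100]).round(4),np.median(P[:,2]))
E
```

```text
open [-0.1393 -0.1392 -0.1392 -0.1391] [-0.0452 -0.0447  0.0456  0.046 ] 0.030764620244613156
s40 [-0.1402 -0.14   -0.1397 -0.1396] [-0.0451 -0.0446  0.0447  0.0454] 0.030739503238428056
```

Request:
move_arm:
  rows: "20 -1 0 0.003 -0.001 0; 45 -3 0 0 0 0; 50 -3 0 0 0 0; 50 -3 10 0 0 0; 45 -3 15 0 0 0; 35 -3 15 0 0 -0.03; 5 0 10 0 0 -0.03; 0 0 0 0 0 0"

```text
time_s: 17.4
ee_pos: [0.5676, 0.2212, 0.1914]
eef_rot: [-3.126, 0.003, 1.488]
force: [-1.0, 0.9, -0.0]
grip_width: 0.0449
```

```bash
python3 mv.py 0.5706 0.2081 0.15 1.489
```

```text
pos [0.5676 0.2212 0.1914] rpy [-3.1256e+00  2.9000e-03  1.4885e+00] F [-1.   0.9 -0. ] grip 44.9 t 17.4
shift mm [-12.7   4.8  41.4] rot [-0.016   0.0029 -0.0005]
```

Request:
move_arm:
  rows: "-6 2 0 -0.008 0.002 0; -6 2 5 -0.008 0.001 0; 0 0 0 0 0 0"

```text
time_s: 17.77
ee_pos: [0.5712, 0.2058, 0.1871]
eef_rot: [3.139, -0.0, 1.485]
force: [0.8, -0.5, 0.5]
grip_width: 0.0449
```

```bash
python3 mv.py 0.5706 0.2081 0.15 1.489; python3 look.py b20a; python3 - <<'E'
from h import *
d=np.load("w_b20a.npz");W=d["W"].reshape(-1,3);W=W[np.isfinite(W[:,0])]
P=W[(abs(W[:,2]-.023)<.004)&(abs(W[:,0]-.5706)<.022)&(abs(W[:,1]-.2081)<.022)]
print(cv2.minAreaRect((P[:,:2]*1000).astype(np.float32)),np.median(P[:,2]),len(P))
E
```

```text
pos [0.5712 0.2058 0.1871] rpy [ 3.1393e+00 -5.0000e-04  1.4846e+00] F [ 0.8 -0.5  0.5] grip 44.9 t 17.77
shift mm [ 2.3 -0.9 37.1] rot [ 0.0023 -0.0005 -0.0044]
[0.57118277 0.20577192 0.18705083] [ 3.13931766e+00 -4.82510435e-04  1.48459921e+00] 17.775
((570.8529663085938, 207.9110107421875), (23.475650787353516, 24.446502685546875), 85.20355224609375) 0.02352563046843964 1281
```

View pics/w_b20a.png

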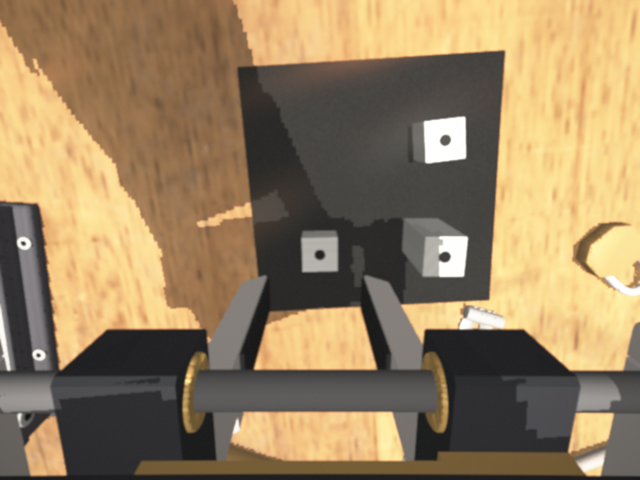

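Block 20 at (320,253) is confirmed at (0.5708, 0.2080), and the other two blocks are undisturbed. I'll descend.

Request:
move_arm:
  rows: "2.3 -0.6 15 0.002 0 -0.004; 0 0 20 0 0 0; 0 0 20 0 0 0; 0 0 15 0 0 0; 0 0 0 0 0 0"

```text
time_s: 18.45
ee_pos: [0.5705, 0.2086, 0.1126]
eef_rot: [-3.141, -0.0, 1.489]
force: [0.3, -0.4, -0.5]
grip_width: 0.0451
```

```bash
python3 mv.py 0.5708 0.2080 0.102 1.489
```

```text
pos [0.5705 0.2086 0.1126] rpy [-3.1410e+00 -5.0000e-04  1.4889e+00] F [ 0.3 -0.4 -0.5] grip 45.1 t 18.45
shift mm [-0.6  0.4 10.6] rot [-0.0006 -0.0005 -0.0001]
```

Request:
move_arm:
  rows: "-0.6 0.4 4 0 0 0; 0 0 4 0 0 0; 0 0 1.5 0 0 0; 0 0 0 0 0 0"

```text
time_s: 18.95
ee_pos: [0.5715, 0.2083, 0.1041]
eef_rot: [3.14, -0.001, 1.489]
force: [0.0, -0.6, -0.2]
grip_width: 0.045
```

```bash
python3 mv.py 0.5708 0.2080 0.102 1.489
```

```text
pos [0.5715 0.2083 0.1041] rpy [ 3.1398e+00 -1.5000e-03  1.4891e+00] F [ 0.  -0.6 -0.2] grip 45.0 t 18.95
shift mm [-0.3 -0.6  2.1] rot [ 0.0018 -0.0015  0.0001]
```

Request:
move_arm:
  rows: "-0.3 -0.6 1.5 0.001 0.001 0; 0 0 0 0 0 0"

```text
time_s: 19.2
ee_pos: [0.5709, 0.208, 0.1028]
eef_rot: [3.14, -0.003, 1.489]
force: [-0.7, -0.6, 0.3]
grip_width: 0.0451
```

Request:
move_arm:
  rows: "0 0 0 0 0 0; 0 0 0 0 0 0; 0 0 0 0 0 0; 0 0 0 0 0 0"
  grip: -0.8
  newtons: 25

```text
time_s: 19.7
ee_pos: [0.571, 0.2081, 0.103]
eef_rot: [3.14, -0.003, 1.489]
force: [-0.4, 0.8, -0.0]
grip_width: 0.024
```

```bash
python3 mv.py 0.5708 0.2080 0.22 1.425
```

```text
pos [0.571  0.2081 0.103 ] rpy [ 3.1402e+00 -2.8000e-03  1.4891e+00] F [-0.4  0.8 -0. ] grip 24.0 t 19.7
shift mm [   0.3    0.  -117. ] rot [ 0.0013 -0.0028  0.0641]
```

Request:
move_arm:
  rows: "0 0 -12 0 0 0; 0 0 -35 0 0.002 0; 0 0 -40 0 0 0; 0 0 -30 0 0 0.03; 0 0 -5 0 0 0.03; 0 0 0 0 0 0"

```text
time_s: 20.45
ee_pos: [0.5703, 0.2074, 0.2305]
eef_rot: [3.141, -0.005, 1.427]
force: [-0.7, -0.5, -1.9]
grip_width: 0.0236
```

```bash
python3 mv.py 0.5517 -0.0431 0.22 1.425
```

```text
pos [0.5703 0.2074 0.2305] rpy [ 3.1408 -0.0048  1.427 ] F [-0.7 -0.5 -1.9] grip 23.6 t 20.45
shift mm [-250.6   17.5    9.3] rot [ 0.0008 -0.0048  0.002 ]
```

Request:
move_arm:
  rows: "-20 1 0 0 -0.004 0; -45 3 0 0 0 0; -50 3 0 0 0 0; -50 3 0 0 0 0; -40 3 0 0 0 0; -25 2 0 0 0 0; -10 1 0 0 0 0; 0 0 0 0 0 0"

```text
time_s: 21.45
ee_pos: [0.5463, -0.0462, 0.2214]
eef_rot: [-3.128, 0.003, 1.428]
force: [-0.1, -0.1, -0.9]
grip_width: 0.0239
```

```bash
python3 mv.py 0.5517 -0.0431 0.195 1.425
```

```text
pos [ 0.5463 -0.0462  0.2214] rpy [-3.1282  0.0034  1.4279] F [-0.1 -0.1 -0.9] grip 23.9 t 21.45
shift mm [ 3.9  5.2 26.3] rot [-0.0134  0.0034  0.0029]
```

Request:
move_arm:
  rows: "4 5 5 -0.013 0.003 0.003; 0 0 10 0 0 0; 0 0 8 0 0 0; 0 0 0 0 0 0"

```text
time_s: 21.95
ee_pos: [0.552, -0.0403, 0.1955]
eef_rot: [-3.14, 0.0, 1.428]
force: [-0.5, -0.7, -0.6]
grip_width: 0.024
```

```bash
python3 mv.py 0.5517 -0.0431 0.18 1.425
```

```text
pos [ 0.552  -0.0403  0.1955] rpy [-3.1403  0.      1.428 ] F [-0.5 -0.7 -0.6] grip 24.0 t 21.95
shift mm [-2.8  0.2 15.5] rot [-0.0013  0.      0.003 ]
```

Request:
move_arm:
  rows: "-2.8 0.2 5 -0.001 0 0.003; 0 0 6 0 0 0; 0 0 3 0 0 0; 0 0 0 0 0 0"

```text
time_s: 22.45
ee_pos: [0.5518, -0.0433, 0.1807]
eef_rot: [3.141, 0.0, 1.425]
force: [-0.9, 0.3, -0.8]
grip_width: 0.0241
```

```bash
python3 mv.py 0.5517 -0.0431 0.170 1.425
```

```text
pos [ 0.5518 -0.0433  0.1807] rpy [3.1414 0.     1.4248] F [-0.9  0.3 -0.8] grip 24.1 t 22.45
shift mm [ 0.2 -0.2 10.7] rot [ 0.0002  0.     -0.0002]
```

Request:
move_arm:
  rows: "0.2 -0.2 4 0 0 0; 0 0 3 0 0 0; 0 0 1.5 0 0 0; 0 0 0 0 0 0"

```text
time_s: 22.95
ee_pos: [0.5517, -0.043, 0.1718]
eef_rot: [3.141, -0.0, 1.425]
force: [-0.3, -0.4, -1.8]
grip_width: 0.0237
```

```bash
python3 mv.py 0.5517 -0.0431 0.170 1.425
```

```text
pos [ 0.5517 -0.043   0.1718] rpy [ 3.141  -0.      1.4248] F [-0.3 -0.4 -1.8] grip 23.7 t 22.95
shift mm [-0.1 -0.   1.8] rot [ 0.0006 -0.     -0.0002]
```

Request:
move_arm:
  rows: "0 0 0.8 0 0 0; 0 0 0.6 0 0 0; 0 0 0.5 0 0 0"

```text
time_s: 23.32
ee_pos: [0.5518, -0.043, 0.1701]
eef_rot: [3.141, 0.0, 1.425]
force: [0.8, 0.4, -1.1]
grip_width: 0.0237
```

Request:
move_arm:
  rows: "0 0 0.4 0 0 0; 0 0 0.4 0 0 0"

```text
time_s: 23.58
ee_pos: [0.552, -0.043, 0.1699]
eef_rot: [3.14, -0.0, 1.425]
force: [-2.4, 0.5, 6.5]
grip_width: 0.0239
```

Contact. Release, then rise straight up.

Request:
move_arm:
  rows: "0 0 -0.3 0 0 0; 0 0 0 0 0 0; 0 0 0 0 0 0; 0 0 -10 0 0 0; 0 0 -30 0 0 0; 0 0 -40 0 0 0; 0 0 -30 0 0 0; 0 0 0 0 0 0"
  grip: -0.04

```text
time_s: 24.58
ee_pos: [0.5517, -0.043, 0.2858]
eef_rot: [3.139, 0.0, 1.425]
force: [1.0, -0.2, -0.4]
grip_width: 0.0451
```

```bash
python3 look.py s20; python3 fits.py s20 .0905;python3 - <<'E'
from station import camera
import cv2,numpy as np
a=[camera(n)["color"] for n in("scene","side")]
f=lambda i:cv2.resize(i,(396,396),interpolation=cv2.INTER_CUBIC)
cv2.imwrite("pics/st.png",np.hstack([f(a[0][180:340,310:470]),f(a[1][110:270,250:410])]))
E
```

```text
[ 0.55167236 -0.04301937  0.28578911] [3.13888393e+00 3.41130784e-05 1.42481588e+00] 24.575
((551.2271728515625, -43.717987060546875), (23.391267776489258, 23.825437545776367), 81.52799224853516) 0.09049734548644756 1005
in base frame mm -104.40900183566208 -0.5130616880051881
```

View pics/st.png

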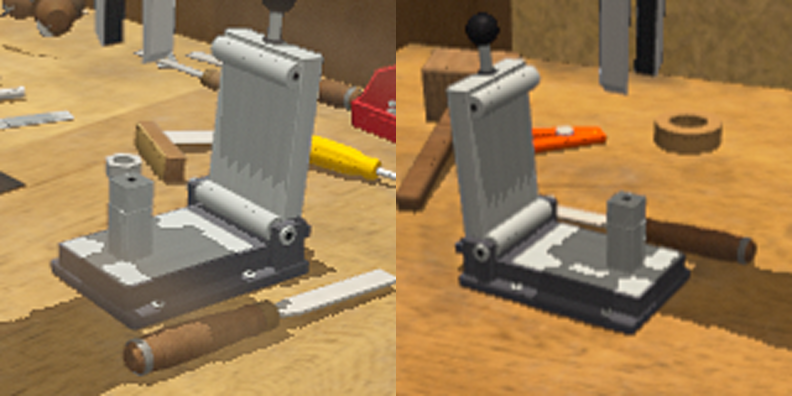

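View pics/w_s20.png

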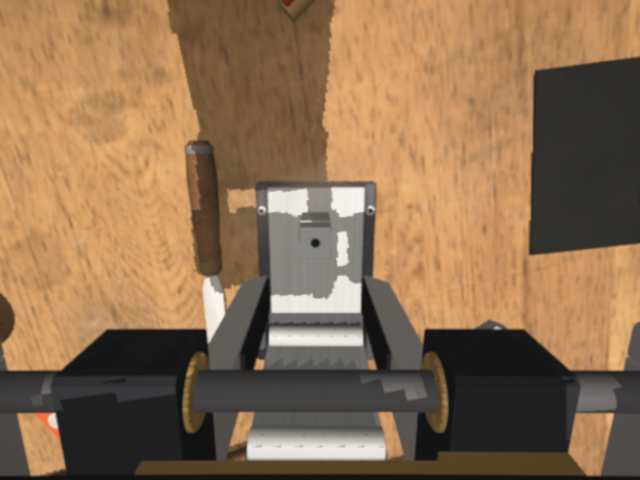

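The stack looks good in all three views. The 20 is within about 0.8 mm of the 40's centre, at u = −104.4 mm against a target of −103.9 mm. Now for the knob.

```bash
python3 mv.py 0.6835 -0.0623 0.37 1.425
```

```text
pos [ 0.551  -0.0429  0.2823] rpy [-3.1388e+00  1.0000e-04  1.4248e+00] F [-0.1 -0.1  0.3] grip 44.9 t 24.73
shift mm [ 1.000e-01  1.337e+02 -8.800e+01] rot [-0.0028  0.0001 -0.0002]
```

Request:
move_arm:
  rows: "0 0 -20 0 0 0; 0 0 -40 0 0 0; 0 10 -28 0 0 0; 0 30 0 0 0 0; 0 40 0 0 0 0; 0 30 0 0 0 0; 0 15 0 0 0 0; 0 0 0 0 0 0"

```text
time_s: 25.72
ee_pos: [0.678, -0.0617, 0.3591]
eef_rot: [-3.121, 0.0, 1.425]
force: [-1.4, 0.4, 0.2]
grip_width: 0.045
```

```bash
python3 mv.py 0.6835 -0.0623 0.32 1.425; python3 look.py kup
```

```text
pos [ 0.678  -0.0617  0.3591] rpy [-3.1207e+00  1.0000e-04  1.4246e+00] F [-1.4  0.4  0.2] grip 45.0 t 25.73
shift mm [ 0.2  6.3 39. ] rot [-0.0209  0.0001 -0.0004]
[ 0.67804752 -0.06170214  0.35911064] [-3.12065865e+00  6.61667981e-05  1.42464915e+00] 25.725
```

View pics/w_kup.png

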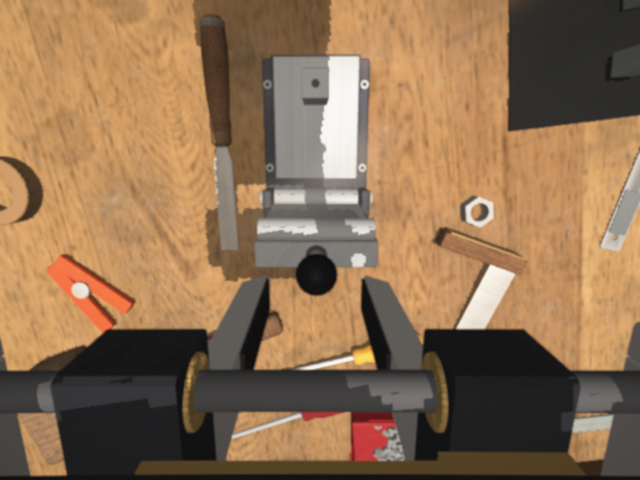

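The knob at (316,273) is centred between the fingers. I'll level the hand, correct the position and descend.

Request:
move_arm:
  rows: "0 6 0 -0.02 0 0; 0 0 0 0 0 0; 0 0 15 0 0 0; 0 0 20 0 0 0; 0 0 0 0 0 0"

```text
time_s: 26.4
ee_pos: [0.6823, -0.0622, 0.3219]
eef_rot: [-3.141, 0.0, 1.425]
force: [0.1, 0.1, -0.1]
grip_width: 0.045
```

```bash
python3 mv.py 0.6835 -0.0623 0.288 1.425
```

```text
pos [ 0.6823 -0.0622  0.3219] rpy [-3.1413e+00  1.0000e-04  1.4249e+00] F [ 0.1  0.1 -0.1] grip 45.0 t 26.4
shift mm [ 0.1  1.2 33.9] rot [-0.0003  0.0001 -0.0001]
```

Request:
move_arm:
  rows: "0 1 12 0 0 0; 0 0 14 0 0 0; 0 0 6 0 0 0; 0 0 0 0 0 0"

```text
time_s: 26.9
ee_pos: [0.6833, -0.0623, 0.2883]
eef_rot: [3.141, 0.0, 1.425]
force: [-0.4, 0.0, -0.7]
grip_width: 0.0451
```

Request:
move_arm:
  rows: "0 0 0 0 0 0; 0 0 0 0 0 0; 0 0 0 0 0 0; 0 0 0 0 0 0"
  grip: -0.7
  newtons: 25

```text
time_s: 27.4
ee_pos: [0.6835, -0.0618, 0.2892]
eef_rot: [3.14, -0.001, 1.425]
force: [-0.0, -0.8, -2.3]
grip_width: 0.0256
```

```bash
python3 arc.py 1.2 9
```

```text
u,v,z 29.2 0.8 171.2 phi 1.74 A 1.658 rad 173.6 F [-0.  -0.8 -2.3] rpy [ 3.1399e+00 -6.0000e-04  1.4253e+00] grip 25.6 t 27.4
0 -10.1 -1.4 0 0 0; 0 -10.2 -0.8 0 0 0; 0 -10.2 -0.2 0 0 0; 0 -10.2 0.4 0 0 0; 0 -10.2 1.0 0 0 0; 0 -10.1 1.6 0 0 0; 0 -10.0 2.2 0 0 0; 0 -9.8 2.8 0 0 0; 0 -9.6 3.4 0 0 0
```

Request:
move_arm:
  rows: "0 -6 0 0 0 0; 0 -9 0 0 0 0; 0 -10 0 0 0 0; 0 -10.2 0.6 0 0 0; 0 -10.2 1.2 0 0 0; 0 -10.1 1.8 0 0 0; 0 -10 2.5 0 0 0; 0 -9.8 3 0 0 0; 0 -9.6 3.6 0 0 0"
  newtons: 30

```text
time_s: 28.52
ee_pos: [0.5944, -0.0488, 0.2804]
eef_rot: [3.131, -0.001, 1.425]
force: [-0.9, 1.9, 2.3]
grip_width: 0.0255
```

```bash
python3 arc.py 0.85 8
```

```text
u,v,z -60.1 0.8 162.4 phi 1.217 A 1.135 rad 173.2 F [-0.9  1.9  2.3] rpy [ 3.1309e+00 -7.0000e-04  1.4254e+00] grip 25.5 t 28.525
0 -7.3 2.9 0 0 0; 0 -7.1 3.2 0 0 0; 0 -7.0 3.5 0 0 0; 0 -6.8 3.8 0 0 0; 0 -6.6 4.2 0 0 0; 0 -6.4 4.5 0 0 0; 0 -6.2 4.7 0 0 0; 0 -6.0 5.0 0 0 0
```

Request:
move_arm:
  rows: "0 -7.3 3 0.005 0 0; 0 -7.1 3.3 0.003 0 0; 0 -7 3.6 0 0 0; 0 -6.8 3.9 0 0 0; 0 -6.6 4.2 0 0 0; 0 -6.4 4.5 0 0 0; 0 -6.2 4.8 0 0 0; 0 -6 5 0 0 0"

```text
time_s: 29.52
ee_pos: [0.5374, -0.0404, 0.2444]
eef_rot: [-3.141, -0.001, 1.425]
force: [3.2, 1.3, -4.1]
grip_width: 0.0254
```

```bash
python3 arc.py 0.65 6
```

```text
u,v,z -118.6 0.8 126.4 phi 0.817 A 0.735 rad 173.3 F [ 3.2  1.3 -4.1] rpy [-3.1413e+00 -8.0000e-04  1.4254e+00] grip 25.4 t 29.525
0 -3.4 3.3 0 0 0; 0 -3.3 3.4 0 0 0; 0 -3.2 3.5 0 0 0; 0 -3.1 3.6 0 0 0; 0 -3.0 3.7 0 0 0; 0 -2.9 3.7 0 0 0
```

Request:
move_arm:
  rows: "0 -3.4 3.3 0 0 0; 0 -3.3 3.4 0 0 0; 0 -3.2 3.5 0 0 0; 0 -2.6 3.2 0 0 0; 0 -2 2.5 0 0 0; 0 0 0 0 0 0"

```text
time_s: 30.28
ee_pos: [0.5216, -0.0381, 0.2271]
eef_rot: [-3.14, -0.001, 1.425]
force: [-0.1, 2.0, -1.4]
grip_width: 0.0257
```

```bash
python3 arc.py 0.606 6;python3 - <<'E'
from station import camera
import cv2,numpy as np
a=[camera(n)["color"] for n in("scene","side")]
f=lambda i:cv2.resize(i,(396,396),interpolation=cv2.INTER_CUBIC)
cv2.imwrite("pics/low.png",np.hstack([f(a[0][180:340,310:470]),f(a[1][110:270,250:410])]))
E
```

```text
u,v,z -134.6 0.8 109.1 phi 0.681 A 0.599 rad 173.3 F [-0.1  2.  -1.4] rpy [-3.1402e+00 -7.0000e-04  1.4253e+00] grip 25.7 t 30.275
0 -1.3 1.7 0 0 0; 0 -1.3 1.7 0 0 0; 0 -1.3 1.7 0 0 0; 0 -1.3 1.7 0 0 0; 0 -1.3 1.7 0 0 0; 0 -1.2 1.7 0 0 0
```

View pics/low.png

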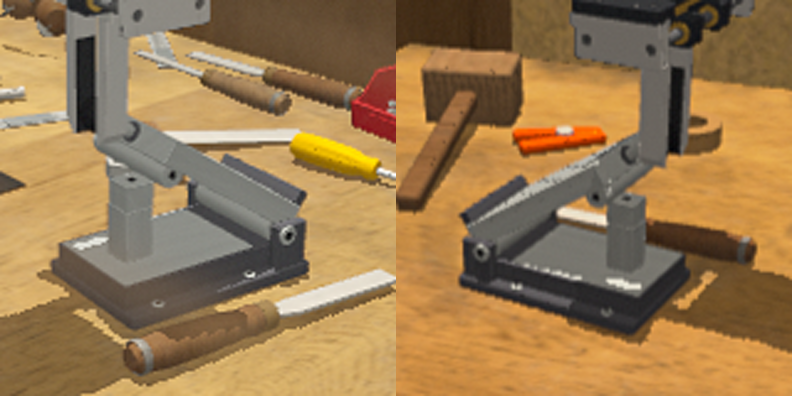

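The roller hangs a few mm above the stack and the stack is intact. I'll go down slowly now.

Request:
move_arm:
  rows: "0 -1.2 1.5 0 0 0; 0 -1.2 1.5 0 0 0; 0 -1 1.2 0 0 0; 0 -0.8 1 0 0 0; 0 0 0 0 0 0"

```text
time_s: 31.0
ee_pos: [0.5176, -0.0375, 0.2219]
eef_rot: [-3.141, -0.001, 1.425]
force: [-0.6, 2.3, -1.3]
grip_width: 0.0257
```

```bash
python3 arc.py 0.606 6
```

```text
u,v,z -138.7 0.8 103.9 phi 0.643 A 0.561 rad 173.3 F [-0.6  2.3 -1.3] rpy [-3.1411e+00 -7.0000e-04  1.4254e+00] grip 25.7 t 31.0
0 -0.6 0.8 0 0 0; 0 -0.6 0.8 0 0 0; 0 -0.6 0.8 0 0 0; 0 -0.6 0.9 0 0 0; 0 -0.6 0.9 0 0 0; 0 -0.6 0.9 0 0 0
```

Request:
move_arm:
  rows: "0 -0.6 0.8 0 0 0; 0 -0.6 0.8 0 0 0; 0 -0.6 0.8 0 0 0; 0 0 0 0 0 0"

```text
time_s: 31.5
ee_pos: [0.5157, -0.0373, 0.2193]
eef_rot: [-3.141, -0.001, 1.425]
force: [-0.6, 2.0, -1.5]
grip_width: 0.0257
```

```bash
python3 arc.py 0.606 6
```

```text
u,v,z -140.5 0.8 101.3 phi 0.625 A 0.543 rad 173.3 F [-0.6  2.  -1.5] rpy [-3.1412e+00 -7.0000e-04  1.4253e+00] grip 25.7 t 31.5
0 -0.3 0.4 0 0 0; 0 -0.3 0.4 0 0 0; 0 -0.3 0.4 0 0 0; 0 -0.3 0.4 0 0 0; 0 -0.3 0.4 0 0 0; 0 -0.3 0.4 0 0 0
```

Request:
move_arm:
  rows: "0 -0.3 0.5 0 0 0; 0 -0.3 0.5 0 0 0; 0 0 0 0 0 0"

```text
time_s: 31.88
ee_pos: [0.515, -0.0372, 0.2183]
eef_rot: [-3.141, -0.001, 1.425]
force: [-0.6, 2.6, -1.4]
grip_width: 0.0252
```

Request:
move_arm:
  rows: "0 -0.3 0.5 0 0 0; 0 -0.3 0.5 0 0 0; 0 0 0 0 0 0"

```text
time_s: 32.25
ee_pos: [0.5145, -0.0371, 0.2176]
eef_rot: [3.141, -0.001, 1.425]
force: [-0.8, 2.8, -0.4]
grip_width: 0.0254
```

```bash
python3 arc.py 0.606 6
```

```text
u,v,z -141.7 0.8 99.6 phi 0.613 A 0.531 rad 173.2 F [-0.8  2.8 -0.4] rpy [ 3.1415e+00 -7.0000e-04  1.4254e+00] grip 25.4 t 32.25
0 -0.1 0.2 0 0 0; 0 -0.1 0.2 0 0 0; 0 -0.1 0.2 0 0 0; 0 -0.1 0.2 0 0 0; 0 -0.1 0.2 0 0 0; 0 -0.1 0.2 0 0 0
```

```bash
cat > ang.py <<'E'
from h import *
from station import camera
import sys
HX=np.array([.6546,-.0584]);yaw=-.146
ex=np.array([np.cos(yaw),np.sin(yaw)]);ey=np.array([-ex[1],ex[0]])
a=[]
for n in("scene","side"):
    c=camera(n);a.append(c["color"]);W=cloud(c).reshape(-1,3);W=W[np.isfinite(W[:,0])]
    q=W[:,:2]-HX;u=q@ex;v=q@ey;z=W[:,2]-.04
    A=.53;d=24.
    for it in range(4):
        t=-u*np.cos(A)+z*np.sin(A);hh=u*np.sin(A)+z*np.cos(A)
        s=(t>.03)&(t<.13)&(abs(v)<.035)&(abs(hh-.024)<.006)
        p=np.polyfit(t[s],hh[s],1);A+=np.arctan(p[0])
    print(n,"A deg",np.degrees(A),"offset",p[1],s.sum())
f=lambda i:cv2.resize(i,(396,396),interpolation=cv2.INTER_CUBIC)
cv2.imwrite(f"pics/{sys.argv[1]}.png",np.hstack([f(a[0][180:340,310:470]),f(a[1][110:270,250:410])]))
E
python3 ang.py low2
```

```text
scene A deg 30.03818955911017 offset 0.023457101550956774 70
side A deg 30.022972050563027 offset 0.024158560483416778 202
```

View pics/low2.png

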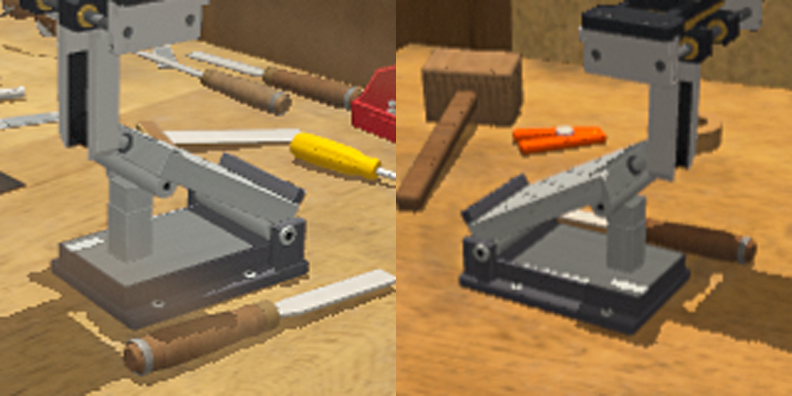

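The plate reads 30.03° with the roller on the stack. One more tiny nudge to confirm it is resting.

Request:
move_arm:
  rows: "0 -0.2 0.5 0 0 0; 0 0 0.5 0 0 0; 0 0 0.3 0 0 0"

```text
time_s: 32.72
ee_pos: [0.5144, -0.0371, 0.2175]
eef_rot: [3.141, -0.001, 1.425]
force: [-2.6, 1.7, 4.3]
grip_width: 0.0257
```

The plate no longer yields and the force reads +4 N, so the roller is resting. Release and back off.

Request:
move_arm:
  rows: "0 0 0 0 0 0; 0 0 0 0 0 0; 0 0 0 0 0 0; 0 0 -8 0 0 0; 0 0 -25 0 0 0; 0 0 -40 0 0 0; 0 -10 -40 0 0 0; 0 -20 -10 0 0 0; 0 0 0 0 0 0"
  grip: -0.04

```text
time_s: 33.85
ee_pos: [0.484, -0.0331, 0.3466]
eef_rot: [3.139, 0.0, 1.425]
force: [-0.8, -0.3, -0.1]
grip_width: 0.0448
```

```bash
python3 ang.py fin; python3 look.py fin; python3 - <<'E'
from h import *
from station import camera
c=camera("side");cv2.imwrite("pics/fin_side.png",c["color"])
E
```

```text
scene A deg 30.025928048672952 offset 0.023447793213130362 68
side A deg 29.965602706556968 offset 0.024218320728427903 206
[ 0.48461603 -0.0332993   0.34536703] [3.14049432e+00 3.25806778e-04 1.42492243e+00] 33.95
```

View pics/fin.png

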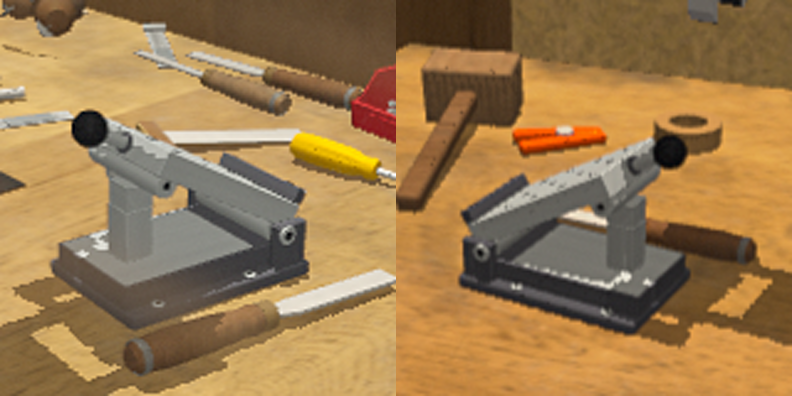

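View pics/fin_side.png

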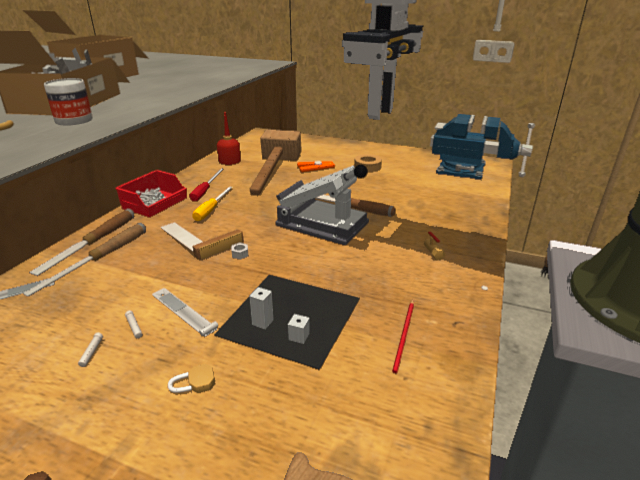

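The plate rests at 30.0° on the stack, blocks 30 and 55 are still standing on the mat, and the hand is clear. Handing in.

```bash
python3 -c "
from station import ctrl
print(ctrl.hand_in())"
```

```text
the job is handed in; nothing more can be done
None
```

The sine plate is set to 30°, resting on the 40 mm and 20 mm blocks, and the job is handed in at about 34 s of the 72 s allowed.

I swung the plate back to its stop by the knob and it stayed open by itself. I then stood block_40 on the base with block_20 on top of it (60 mm). Last, I lowered the plate by the knob until the roller rested on the stack, let go and raised the hand clear.

**Plate angle:** after release, the two fixed cameras read 30.03° and 29.97°.

**Stack position:** before lowering, the wrist camera put block_20 104.4 mm and block_40 105.2 mm in front of the hinge axis, against the ideal 103.9 mm. Both sit about 0.5 mm to one side. The two blocks are therefore centred on each other to within about 0.8 mm. I did not re-measure the stack after lowering, but the last images show it upright under the roller.

**Other blocks:** block_30 and block_55 are still standing on the mat. The readings I took during contact stayed below about 8 N.

**Disagreements:**
- The scene and side cameras differed by 2–4 mm in y at the start, so I used the closer wrist-camera views.
- For block_40, the wrist camera and the arm's own position differed by about 1 mm.

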